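# Hang three parts caddies on one hook, largest first

### The job

Hang the three parts caddies by their strap handles on the bench hook, largest (blue) first, then medium (grey), then small (yellow). Lower each one gently onto the bar so that it sits fully down and straight, and slide it gently back until it is snug against the red collar or the caddy behind it before you fetch the next. Do not push the collar along the bar, lean hard on the hook, or move the tape roll, carton and stapler.

Things in the scene. Friction and masses are not known exactly. Their poses are not given: they have to be found in the camera images.
- bar_root (a point): Top of the hook's bar where it leaves its grey post (30 mm square, no higher than the bar). x axis along the bar into the post, away from the tip; y level, across; z up. Bar: level round steel rod, 12 mm diameter, top 186 mm above the bench, rubber-mounted (stays level, sinks about 1 mm per 3.5 N), running 215 mm along -x to its upturned tip.
- bar_mid (a point): Top of the bar half-way along, same axes. Between here and the post a red collar (disc 40 mm diameter, 10 mm thick) is clamped on the bar. Its front face, where the first caddy rests, lies 20 to 50 mm from bar_root along -x; it differs every time and is not measured: find it by feel. It slips when pushed with over 14 N; do not shift it.
- bar_tip (a point): On the line of the bar's top at its tip end, 215 mm from bar_root, same axes. Here the rod bends up: its round tip ends 12 mm above the bar's top and 12 mm farther out along -x. A caddy must be lifted over it, the rod passing through its window.
- large_grip (a point): Large blue parts caddy, upright on a mat: centre of the black grip block on its very top, 156 mm above the caddy's underside. z up, x along its depth, y along its width; front and back alike. Block 22 (x) x 30 (y) x 40 (z) mm, best pinched across y. Below it a strap, an open window, then an open box 52 x 130 x 68 mm. Mass about 0.42 kg, give or take a fifth.
- large_strap (a point): Same caddy: underside centre of its strap handle (52 deep, 88 wide, 6 mm thick), 26 mm below the grip point. Below: window along x, 78 wide, 62 mm high. Two black ribs 8 mm high under the strap leave a channel 15 mm wide along x; the bar goes in it until this point is on the bar's top. Front and back faces 26 mm from this point meet the collar or neighbour.
- medium_grip (a point): Medium grey parts caddy, upright on a mat: centre of the black grip block on its very top, 144 mm above the caddy's underside. z up, x along its depth, y along its width; front and back alike. Block 22 (x) x 30 (y) x 40 (z) mm, best pinched across y. Below it a strap, an open window, then an open box 44 x 115 x 56 mm. Mass about 0.34 kg, give or take a fifth.
- medium_strap (a point): Same caddy: underside centre of its strap handle (44 deep, 88 wide, 6 mm thick), 26 mm below the grip point. Below: window along x, 78 wide, 62 mm high. Two black ribs 8 mm high under the strap leave a channel 15 mm wide along x; the bar goes in it until this point is on the bar's top. Front and back faces 22 mm from this point meet the collar or neighbour.
- small_grip (a point): Small yellow parts caddy, upright on a mat: centre of the black grip block on its very top, 132 mm above the caddy's underside. z up, x along its depth, y along its width; front and back alike. Block 22 (x) x 30 (y) x 40 (z) mm, best pinched across y. Below it a strap, an open window, then an open box 36 x 100 x 44 mm. Mass about 0.27 kg, give or take a fifth.
- small_strap (a point): Same caddy: underside centre of its strap handle (36 deep, 88 wide, 6 mm thick), 26 mm below the grip point. Below: window along x, 78 wide, 62 mm high. Two black ribs 8 mm high under the strap leave a channel 15 mm wide along x; the bar goes in it until this point is on the bar's top. Front and back faces 18 mm from this point meet the collar or neighbour.
- tape_mid (a point): Bystander: centre of a roll of brown tape lying flat, 96 mm in diameter, 45 mm high. Leave alone.
- carton_mid (a point): Bystander: centre of a small closed carton 90 x 70 x 45 mm. Leave alone.
- stapler_mid (a point): Bystander: middle of a stapler 130 x 34 x 35 mm lying on the bench. Leave alone.
There are look-alikes about, which are no part of the job. Of the things shaped like the part that bears large_grip, the blue one is meant.

How it is judged:
By the outcome, as a careful person would: the job done as asked, in the order asked, and still so for the second after the job is handed in, with the robot touching nothing.
It also fails if it takes over 72 s, if anything falls off the work surface, if the arm or the gripper's body presses on something with over 40 N, if the wrist force passes 120 N, or if a joint passes its speed limit or range.

### The arm

A 6-joint arm with a two-finger parallel gripper is mounted at the origin on the work surface. World frame = base frame: x ahead of the robot, y to its left, z up, the work surface at z = 0. Lengths are in m, angles in rad, forces in N, time in s.
With the tool pointing down it reaches from about 0.35 to 0.775 m from the base axis. Payload 5.5 kg.
Tool frame: the origin (TCP) lies between the finger pads; the fingertips stand 19 mm ahead of it and the grasp point (between the pads) is the TCP (env.tcp_to_tips is the distance from the TCP to the fingertips, in m); z points along the fingers, y is the direction in which the jaws open and shut (so a half turn about z gives the same grasp; the last joint's range is limited). The gripper opens to 85 mm and grips with 20 to 120 N. Pads are 22 mm wide; open, the fingers measure 114 mm over their backs; the gripper's body (76 mm by 85 mm) begins 54 mm behind the grasp point. The pads swing forward as they close: fully open they stand 13 mm farther back than shut.
Start: joints at [-1.257, 0.313, 0.046, 1.304, 0, 1.431], TCP at [0.252, -0.517, 0.25] pointing down, gripper open.
Joint ranges: [-2.76, 2.76], [-0.86, 1.69], [-1.03, 1.26], [-2.2, 2.34], [-1.47, 1.5], [-3.14, 3.14]. Speed limits (rad/s): [2.57, 2.57, 3.14, 3.14, 3.14, 3.14].

### API

Orientations are given as a unit quaternion [w, x, y, z].
In Python, from workcell import env, eyes, job gives the robot as it stands. The module is installed in compiled form; this text tells all that it offers.
- The arm moves only by the tool move_arm, never from a script. Its argument "commands" is a list of rows, each a list of 3 entries, a list of its own where there are three numbers: the shift along the world's x, y, z as a fraction of full scale, then the turn, a rotation vector about the world's x, y, z as a fraction of full scale, then the gripper command: -1 is shut, 1 is fully open, values between are in proportion. In form: [[[x, y, z], [wx, wy, wz], gripper], ...]. A call has 1 to 5 rows; each row shifts and turns the commanded pose from where the row before left it; what a row does not reach is not made up. Full scale, the value 1, is 0.04 m for a shift and 8 degrees for a turn. A row lasts 1/10 s, in which the tool goes at most 50 mm and 8.59 degrees, less where a joint would pass 70% of its speed; a pose out of reach is approached as far as the arm can. A call with a number of a shift or a turn outside -1 to 1 is refused whole. A call with a gripper value outside its range is refused whole. The fingers move at their own pace and stop on an object; "newtons" is the grip in N (left out, the last holds). Time passes only in rows, so rows that do not move let the fingers close. It gives the time, the measured TCP pose, the force and the opening at its end, in the units of the state.
- env.get_state(): the state, without advancing time (a new reading comes with each control period).
- eyes.read_camera(name): name is "side" or "top" or "wrist"; returns a dict with "frame" (384x512x3 uint8, red, green, blue), "mtx" (3x3 intrinsics, pixels), "k1" (the pictures are not rectified: a ray, as slopes to the right and down, at radius r is drawn at 1 + k1 r^2 times it, then the intrinsics apply), "camera_from_world" (4x4, takes a point from world to camera coordinates); the wrist camera has in their place "mount" (4x4, takes a point from camera to tool coordinates, whose origin is the TCP and whose axes are the flange's). Camera axes: x right, y down, z forward; pixel columns grow to the right and rows downward; lengths in m; the calibration is good to about 2 mm. A picture is of the moment at which its call begins: read the wrist's pose just before it. There is no depth.
- job.hand_in(): hands the job in, once; it reports no verdict.
The state is a dict: "clock": time; "joint_pos": joint angles; "qvel": joint speeds; "tau": joint torques, N m; "tcp_pos": TCP position; "orientation": TCP orientation; "wrist_force": force on the tool from outside, world axes, zero at the start; "ft_torque": the same for the moment, N m; "finger_gap": finger opening in m.
Only numpy, scipy, OpenCV 4.12 (cv2) and the standard library are available. Lean on these libraries where they do the work, as an engineer would, in place of code of your own. Each camera call takes 0.05 s, during which the arm holds its last target.

## Working session

There is one attempt and no reset: what is moved stays moved. The work goes in short steps, Python scripts to look and compute and a tool call to move; the robot and the scene stay as the last step left them, time stands still between calls to the robot, and variables do not carry over. Pictures are saved under pics/ and viewed, and the job is handed in when it is done.

Besides the shell and the picture viewer there is one more tool, called as a command line: name --argument value ..., lists and objects as JSON in quotes. move_arm: Moves the arm, as the interface text tells. Its arguments: {"type":"object","properties":{"commands":{"type":"array","items":{"type":"array"}},"newtons":{"type":"number"}},"required":["commands"]}

```bash
mkdir -p pics; cat > h.py <<'E'
import numpy as np, cv2, json
from workcell import env, eyes, job
def snap(n,tag):
    s=env.get_state(); c=eyes.read_camera(n)
    cv2.imwrite(f'pics/{tag}.png',c['frame'][:,:,::-1])
    d={k:np.array(v) for k,v in c.items()}
    d['tcp']=np.array(s['tcp_pos']); d['q']=np.array(s['orientation'])
    np.savez(f'{tag}.npz',**d); return d
E
python3 - <<'E'
from h import *
print(env.get_state())
for n in('side','top','wrist'):
    d=snap(n,n+'0'); print(n,{k:v for k,v in d.items() if k!='frame'})
E
```

```text
{'clock': 0.0, 'joint_pos': array([-1.25662128e+00,  3.14002848e-01,  4.49787485e-02,  1.30358616e+00,
        1.80416335e-05,  1.43121630e+00]), 'qvel': array([ 0.00090558, -0.00173493, -0.001021  , -0.00101336, -0.00053247,
        0.00141254]), 'tau': array([-4.14792203e-04, -4.80628788e+01,  2.98531884e+01,  1.93266990e-02,
       -3.57485497e-06, -6.14897520e-07]), 'tcp_pos': array([ 0.25190714, -0.51635956,  0.24940734]), 'orientation': array([-9.04298750e-04,  9.74373100e-01,  2.24936078e-01, -7.00888812e-05]), 'wrist_force': array([0.57899546, 0.52774139, 0.15258398]), 'ft_torque': array([ 0.00579577, -0.01668901, -0.01098842]), 'finger_gap': 0.08511945023892215}
side {'mtx': array([[423.90426148,   0.        , 257.32187061],
       [  0.        , 423.90426148, 191.7648629 ],
       [  0.        ,   0.        ,   1.        ]]), 'k1': array(-0.15917284), 'camera_from_world': array([[-0.96061899, -0.27784328,  0.00377581,  0.5698442 ],
       [-0.1542179 ,  0.52179299, -0.83901664,  0.17969761],
       [ 0.23114495, -0.80655762, -0.54409266,  1.17294546],
       [ 0.        ,  
[... 756 characters left out ...]
7.68240609e-05])}
wrist {'mtx': array([[290.07894309,   0.        , 253.041689  ],
       [  0.        , 290.07894309, 194.90612102],
       [  0.        ,   0.        ,   1.        ]]), 'k1': array(-0.02710766), 'mount': array([[-1.22406737e-03, -9.49105118e-01, -3.14957104e-01,
         8.12240988e-02],
       [ 9.99998854e-01, -8.81088685e-04, -1.23134286e-03,
        -8.00403722e-04],
       [ 8.91168672e-04, -3.14958250e-01,  9.49105108e-01,
        -1.23682716e-01],
       [ 0.00000000e+00,  0.00000000e+00,  0.00000000e+00,
         1.00000000e+00]]), 'tcp': array([ 0.2519423 , -0.51639993,  0.24952253]), 'q': array([-7.92658480e-04,  9.74364749e-01,  2.24972669e-01, -7.79677423e-05])}
```

View pics/side0.png

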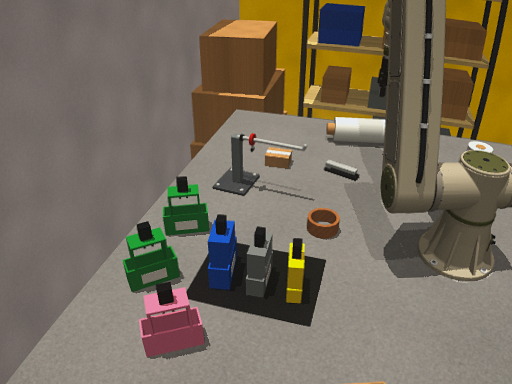

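View pics/top0.png

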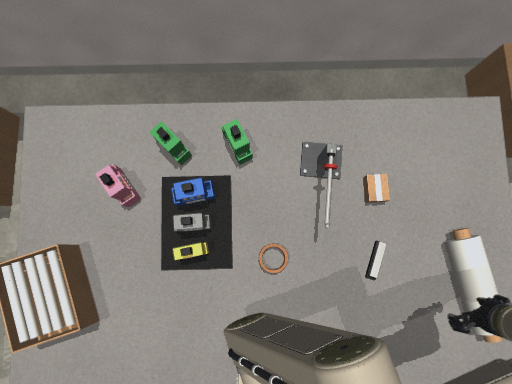

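View pics/wrist0.png

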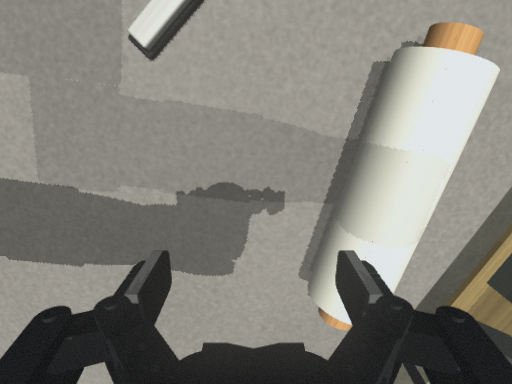

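The side view shows the blue, grey and yellow caddies at about (222,255), (260,262) and (296,270) px, with the bar from post (238,138) to tip (305,147). The top view shows the caddies at (192,190), (191,222) and (190,252), and the bar from (331,150) to (327,227). Next I'll segment and triangulate.

```bash
cat >> h.py <<'E'
def ray(d,u,v):
    K=d['mtx'];k=float(d['k1'])
    xd=np.array([(u-K[0,2])/K[0,0],(v-K[1,2])/K[1,1]])
    x=xd.copy()
    for _ in range(20): x=xd/(1+k*(x@x))
    r=np.array([x[0],x[1],1.])
    if 'mount' in d:
        from scipy.spatial.transform import Rotation as R
        q=d['q'];Rt=R.from_quat([q[1],q[2],q[3],q[0]]).as_matrix()
        M=d['mount']; return Rt@M[:3,3]+d['tcp'], Rt@M[:3,:3]@r
    T=d['camera_from_world'];Rm=T[:3,:3]
    return -Rm.T@T[:3,3], Rm.T@r
def onz(d,u,v,z):
    o,r=ray(d,u,v); return o+r*(z-o[2])/r[2]
def proj(d,p):
    K=d['mtx'];k=float(d['k1'])
    if 'mount' in d:
        from scipy.spatial.transform import Rotation as R
        q=d['q'];Rt=R.from_quat([q[1],q[2],q[3],q[0]]).as_matrix();M=d['mount']
        c=M[:3,:3].T@(Rt.T@(np.array(p)-d['tcp'])-M[:3,3])
    else:
        T=d['camera_from_world']; c=T[:3,:3]@np.array(p)+T[:3,3]
    x=c[:2]/c[2]; x=x*(1+k*(x@x)); return K[0,0]*x[0]+K[0,2],K[1,1]*x[1]+K[1,2]
def tri(d1,p1,d2,p2):
    o1,r1=ray(d1,*p1);o2,r2=ray(d2,*p2);r1/=np.linalg.norm(r1);r2/=np.linalg.norm(r2)
    A=np.stack([r1,-r2],1);t=np.linalg.lstsq(A,o2-o1,rcond=None)[0]
    a=o1+t[0]*r1;b=o2+t[1]*r2; return (a+b)/2,np.linalg.norm(a-b)
def load(tag): return dict(np.load(tag+'.npz'))
E
python3 - <<'E'
from h import *
t=load('top0');s=load('side0')
def crop(d,x0,y0,x1,y1,f,n): cv2.imwrite(f'pics/{n}.png',cv2.resize(d['frame'][y0:y1,x0:x1,::-1],None,fx=f,fy=f,interpolation=cv2.INTER_NEAREST))
crop(t,155,170,240,275,5.6,'c_top')
crop(t,295,135,350,235,6,'c_bar')
crop(s,200,120,320,200,6,'c_sbar')
crop(s,195,205,320,310,5.6,'c_side')
E
```

```text
(no output)
```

View pics/c_top.png

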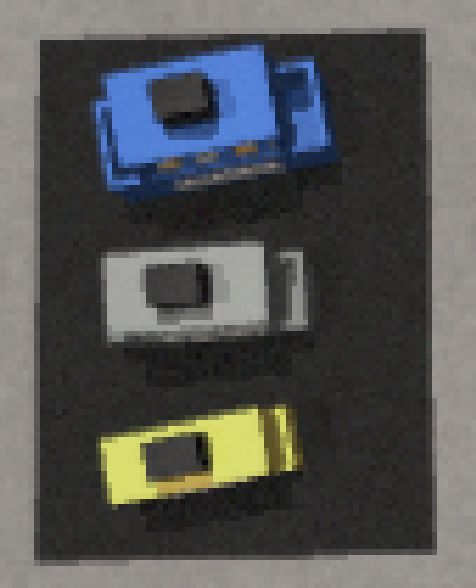

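View pics/c_bar.png

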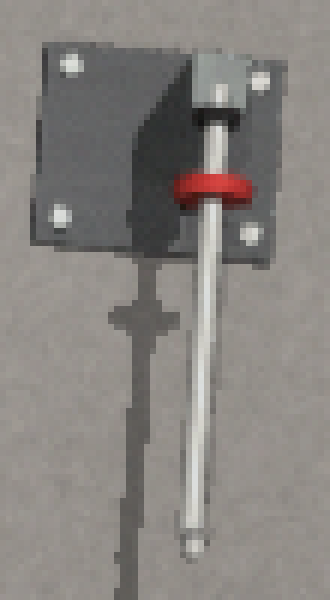

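View pics/c_sbar.png

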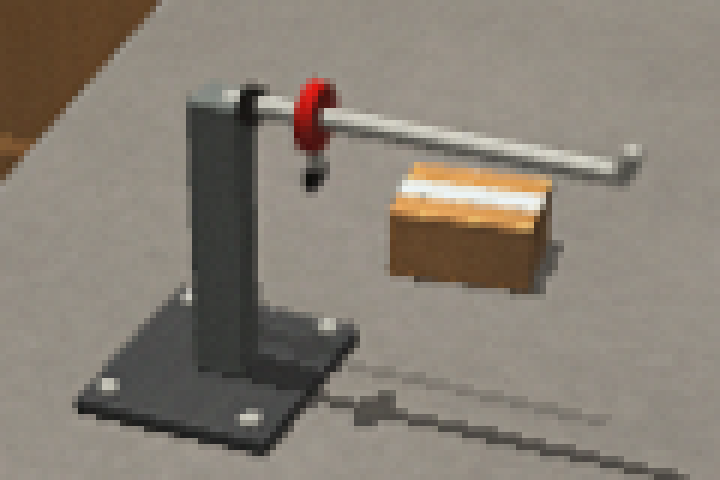

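View pics/c_side.png

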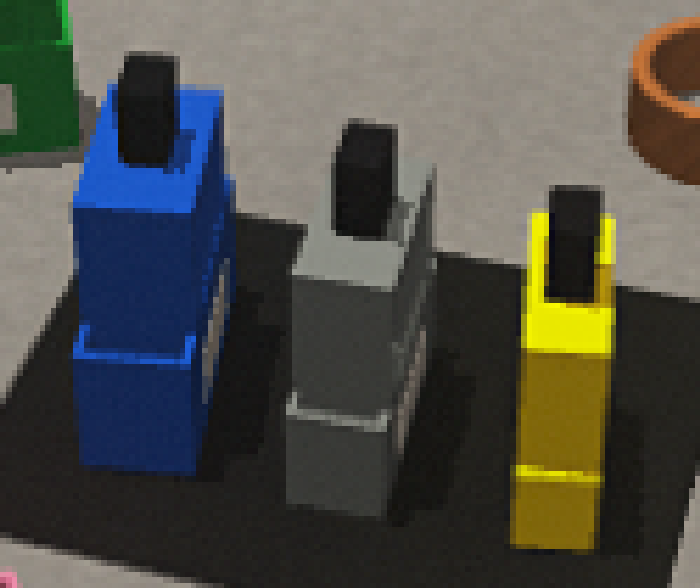

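```bash
python3 - <<'E'
from h import *
t=load('top0');s=load('side0')
print('cam',ray(t,0,0)[0],ray(s,0,0)[0])
f=t['frame'].astype(int)
# bar centreline, rows 170..222: per-row bright centroid
P=[]
for r in range(172,222):
    seg=f[r,318:340].sum(1); bg=np.median(f[r,300:360].sum(1))
    w=np.clip(seg-bg-40,0,None)
    w[:]=w
    c=(w*np.arange(318,340)).sum()/max(w.sum(),1); P.append((c,r))
P=np.array(P); l=np.polyfit(P[:,1],P[:,0],1); print('fit',l,np.std(P[:,0]-np.polyval(l,P[:,1])))
for v in (157,172,222,226): print(v,onz(t,np.polyval(l,v)+.0,v+.0,.183))
p=[onz(t,np.polyval(l,v),v,.183) for v in (160,222)]; d=p[1]-p[0]
print('bar dir yaw deg',np.degrees(np.arctan2(-d[1],-d[0])))
# caddies: strap top edges
f5=5.6
def T(x,y,z): return onz(t,155+x/f5-.5,170+y/f5-.5,z)
for n,e,z,blk in (('blue',[(105,76),(263,44),(277,135),(115,167)],.137,[(150,82),(205,70),(211,107),(158,118)]),
          ('grey',[(103,252),(264,241),(266,331),(107,343)],.125,[(146,266),(205,261),(205,298),(148,302)]),
          ('yel',[(100,438),(259,405),(270,470),(110,507)],.113,[(143,442),(203,433),(208,465),(148,474)])):
    q=np.array([T(*a,z) for a in e]); b=np.array([T(*a,z+.04) for a in blk])
    dy=(q[0]-q[1])+(q[3]-q[2]); print(n,'strap ctr',q.mean(0),'blk',b.mean(0),'yaw(y axis) deg',np.degrees(np.arctan2(-dy[0],dy[1])),'dims',np.linalg.norm(dy)/2,np.linalg.norm(q[0]-q[3]))
def S(x,y): return (195+x/5.6-.5,205+y/5.6-.5)
def TT(x,y): return (155+x/5.6-.5,170+y/5.6-.5)
# triangulate block top centres
for n,a,b in(('blue',(150,58),(181,94)),('grey',(369,128),(176,282)),('yel',(577,190),(176,453))):
    print(n,tri(t,TT(*b),s,S(*a)))
# bar tip / post
print(tri(t,(295+193/6-.5,135+543/6-.5),s,(200+631/6-.5,120+152/6-.5)))
E
```

```text
cam [0.43419616 0.0508777  1.27486319] [0.30399534 1.01061053 0.78680867]
fit [-8.65780854e-02  3.45414164e+02] 0.661248828824243
157 [ 0.69474015 -0.19325809  0.183     ]
172 [ 0.64892689 -0.18702388  0.183     ]
222 [ 0.49956885 -0.16667049  0.183     ]
226 [ 0.48783969 -0.16507021  0.183     ]
bar dir yaw deg -7.7579897797007344
blue strap ctr [0.61713966 0.24576359 0.137     ] blk [0.61682973 0.24373235 0.177     ] yaw(y axis) deg 10.129970942004988 dims 0.08961247894855823 0.05119058980903103
grey strap ctr [0.5151008  0.25087726 0.125     ] blk [0.51768301 0.24872227 0.165     ] yaw(y axis) deg 2.685715213431445 dims 0.08820596715756007 0.050311745560358924
yel strap ctr [0.42572989 0.2532784  0.113     ] blk [0.42690205 0.25128282 0.153     ] yaw(y axis) deg 10.853113649106993 dims 0.08950479995714675 0.03821198364102522
blue (array([0.61489175, 0.24206094, 0.18557993]), np.float64(0.0012832441446787271))
grey (array([0.51592898, 0.24707343, 0.17311853]), np.float64(0.002030176960213201))
yel (array([0.42584278, 0.24925825, 0.16177468]), np.float64(0.002753243812919505))
(array([ 0.48930675, -0.16523395,  0.19549586]), np.float64(0.0015376463337293954))
```

move_arm --commands '[[[0.4,0.5,0.5],[0,0,1],1],[[0.4,0.5,0.5],[0,0,1],1],[[0.4,0.5,0.5],[0,0,1],1],[[0.4,0.5,0.5],[0,0,1],1],[[0.4,0.5,0.5],[0,0,1],1]]'

```text
clock: 0.65
tcp_pos: [0.3325, -0.4158, 0.3508]
orientation: [-0.0, 0.837, 0.547, 0.0]
wrist_force: [1.4, -0.2, 0.1]
finger_gap: 0.0853
```

```bash
python3 - <<'E'
from h import *
s=env.get_state(); print(s['clock'],s['joint_pos'],s['tcp_pos'],s['orientation'])
E
```

```text
0.65 [-1.04720170e+00  2.23107621e-01  1.69700267e-01  1.51793609e+00
  1.00882017e-04  9.36912904e-01] [ 0.33249361 -0.41584346  0.35080962] [-2.70362137e-04  8.37153005e-01  5.46968709e-01  6.54418855e-05]
```

move_arm --commands '[[[0.4,0.5,0.05],[0,0,1],1],[[0.4,0.5,0.05],[0,0,1],1],[[0.4,0.5,0],[0,0,1],1],[[0.4,0.5,0],[0,0,1],1],[[0.4,0.5,0],[0,0,1],1]]'

```text
clock: 1.15
tcp_pos: [0.4125, -0.3158, 0.3541]
orientation: [-0.0, 0.6, 0.8, 0.0]
wrist_force: [0.7, 0.1, -0.1]
finger_gap: 0.0855
```

move_arm --commands '[[[0.4,0.5,0.05],[0,0,1],1],[[0.4,0.45,0.05],[0,0,1],1],[[0.4,0.45,0],[0,0,1],1],[[0.4,0.45,0],[0,0,1],1],[[0.4,0.45,0],[0,0,1],1]]'

```text
clock: 1.65
tcp_pos: [0.4925, -0.2239, 0.358]
orientation: [-0.0, 0.29, 0.957, 0.0]
wrist_force: [0.1, 0.6, -0.7]
finger_gap: 0.0855
```

move_arm --commands '[[[0.35,0.3,0],[0,0,1],1],[[0.35,0.3,0],[0,0,1],1],[[0.35,0.3,0],[0,0,1],1],[[0.3,0.2,0],[0,0,0.6],1],[[0,0,0],[0,0,0],1]]'

```text
clock: 2.15
tcp_pos: [0.547, -0.1798, 0.3575]
orientation: [-0.0, 0.044, 0.999, 0.0]
wrist_force: [-0.5, -0.5, -0.1]
finger_gap: 0.0852
```

```bash
python3 - <<'E'
from h import *
s=env.get_state(); print(s['clock'],s['joint_pos'],s['tcp_pos'],s['orientation'])
snap('wrist','w1')
E
```

```text
2.15 [-4.57154628e-01  3.15310716e-01  3.09223510e-01  1.56566547e+00
  3.95439426e-04 -3.68934972e-01] [ 0.54702671 -0.17980879  0.35754447] [-3.58596390e-04  4.40956136e-02  9.99027181e-01  3.73031091e-04]
```

View pics/w1.png

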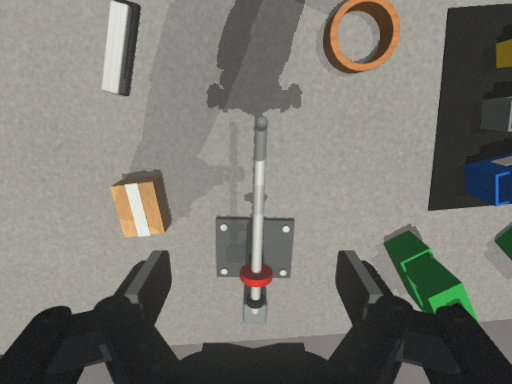

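The wrist view shows the bar from (256,300) at the post to (261,122) at the tip, with the collar at (256,275). I'll fit its axis from the edges.

```bash
python3 - <<'E'
from h import *
w=load('w1');t=load('top0')
f=w['frame']
cv2.imwrite('pics/c_w1.png',cv2.resize(f[105:330,215:305,::-1],None,fx=2.6,fy=2.6,interpolation=cv2.INTER_NEAREST))
g=f.astype(int)
for r in range(112,312,8): print(r,g[r,244:274].sum(1)//3)
ft=t['frame'].astype(int)
for r in range(150,232,5): print(r,ft[r,318:342].sum(1)//3)
E
```

```text
112 [148 134 113 108  99  98  99 100 101  98  98  96  99  99 101  99 102 100
 110 126 134 146 153 154 153 152 152 154 156 157]
120 [152 149 147 148 146 147 147 149 151 150 131  96 100 111 125 130 135 141
 144 135 130 124 118 125 142 150 149 153 153 155]
128 [146 144 145 148 149 151 150 149 148 129  95  90  86  88  90  88  88  90
  88  88  90  87 100 133 153 154 149 149 150 152]
136 [149 147 153 155 153 153 155 155 153 144 112  99 111 120 128 132 137 141
 134 128 126 117 124 143 154 152 152 153 151 153]
144 [148 153 153 152 152 152 153 152 153 147 122 102 114 124 128 135 139 139
 135 130 123 115 130 156 155 152 151 149 151 153]
152 [151 151 153 152 151 155 154 153 153 133  99 102 116 121 134 135 138 139
 134 127 120 117 136 151 152 151 151 155 154 152]
160 [154 154 154 159 160 155 153 147 143 123 108 124 128 128 132 135 139 142
 157 162 154 142 144 157 157 156 156 158 157 158]
168 [155 158 158 159 156 152 154 153 133 103 120 152 177 196 207 222 222 207
 194 180 161 152 158 159 156 156 155 152 155 154]
176 [138 151 155 158 155 153 153 153 146 119 124 159 179 195 212 222 219 203
 190 17
[... 3125 characters left out ...]
 143 142 141 142 126 174 219 179 124 147 142 144 144 142
 144 143 144 147 145 144]
205 [ 92  93 142 141 147 147 145 122 148 192 209 169 132 143 144 143 144 145
 142 148 144 143 145 145]
210 [ 94 141 146 145 144 145 145 109 168 215 186 136 126 143 142 147 148 145
 148 148 147 146 144 145]
215 [ 98 144 142 142 142 144 140 124 178 220 178 120 128 137 144 146 145 146
 144 146 146 144 143 143]
220 [ 98 146 145 142 142 143 123 148 191 209 172 126 144 143 140 138 140 142
 147 148 146 147 146 146]
225 [140 142 141 141 142 139 141 107 171 197 177  99 143 142 140 141 139 140
 143 142 141 143 144 146]
230 [142 144 139 143 143 141 142 138 141 137 143 142 136 143 147 147 144 145
 144 141 138 139 143 147]
```

View pics/c_w1.png

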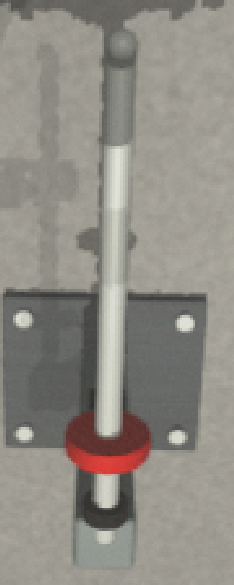

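```bash
python3 - <<'E'
from h import *
w=load('w1');t=load('top0')
A=np.array([(144,260),(176,259),(184,258.6),(208,257.4),(224,257.1),(288,255.3)],float)
B=np.array([(160,330.7),(170,330),(185,329.4),(200,328.2),(215,327.3),(220,326.7)])
for n,d,M in(('w',w,A),('t',t,B)):
    l=np.polyfit(M[:,0],M[:,1],1)
    P=np.array([onz(d,np.polyval(l,v),v,.180) for v in (M[0,0],M[-1,0])])
    m=np.polyfit(P[:,0],P[:,1],1); print(n,'y=',m,'yaw',np.degrees(np.arctan(m[0])),[np.polyval(m,x) for x in(.47,.55,.7)])
# tip ball centre ; root
print('tipball w',onz(w,261,122,.192),'t',onz(t,295+193/6-.5,135+543/6-.5,.192))
print('post front top edge w', onz(w,256,307,.186),'post back',onz(w,255,322,.186), 'top:',onz(t,331,153.5,.186),onz(t,332,143.5,.186))
print('collar front face w', onz(w,256,265,.186+.014),onz(t,331,168,.19))
print('tri ball',tri(w,(261,122),t,(295+193/6-.5,135+543/6-.5)))
E
```

```text
w y= [-0.11574792 -0.10918141] yaw -6.602485912997599 [np.float64(-0.16358292932499952), np.float64(-0.1728427626135382), np.float64(-0.19020495002954824)]
t y= [-0.11435385 -0.11178584] yaw -6.523655194357778 [np.float64(-0.16553215172200902), np.float64(-0.17468045960267048), np.float64(-0.1918335368789106)]
tipball w [ 0.48813957 -0.16566983  0.192     ] t [ 0.49024922 -0.16582628  0.192     ]
post front top edge w [ 0.70996408 -0.18963479  0.186     ] post back [ 0.73296412 -0.19288802  0.186     ] top: [ 0.70483199 -0.19066182  0.186     ] [ 0.73561546 -0.1952429   0.186     ]
collar front face w [ 0.64149747 -0.1838975   0.2       ] [ 0.65963383 -0.18753546  0.19      ]
tri ball (array([ 0.4892272 , -0.16578261,  0.19151256]), np.float64(0.0021072838464240734))
```

move_arm --commands '[[[0,1,0],[0,0,0.2],1],[[0,1,0],[0,0,0.2],1],[[0,1,0],[0,0,0.2],1],[[0,1,0],[0,0,0.2],1],[[0,1,0],[0,0,0.2],1]]'

```text
clock: 2.7
tcp_pos: [0.5453, 0.0198, 0.3584]
orientation: [-0.0, -0.023, 1.0, -0.0]
wrist_force: [0.7, -0.2, -0.6]
finger_gap: 0.0855
```

move_arm --commands '[[[0,1,0],[0,0,0.2],1],[[0,1,0],[0,0,0.2],1],[[0,1,-0.3],[0,0,0.2],1],[[0,1,-0.4],[0,0,0.2],1],[[0,1,-0.3],[0,0,0.1],1]]'

```text
clock: 3.2
tcp_pos: [0.5456, 0.2198, 0.3177]
orientation: [-0.0, -0.086, 0.996, -0.0]
wrist_force: [0.8, -0.4, 0.5]
finger_gap: 0.0855
```

move_arm --commands '[[[0,0.5,0],[0,0,0],1],[[0,0,0],[0,0,0],1]]'

```text
clock: 3.4
tcp_pos: [0.5452, 0.2409, 0.3174]
orientation: [-0.001, -0.088, 0.996, 0.0]
wrist_force: [0.7, -0.9, -0.3]
finger_gap: 0.0856
```

```bash
python3 - <<'E'
from h import *
s=env.get_state(); print(s['clock'],s['joint_pos'],s['tcp_pos'],s['orientation'])
snap('wrist','w2')
E
```

```text
3.4 [2.81177640e-01 3.51506214e-01 2.62793420e-01 1.48370404e+00
 3.48099428e-04 1.05225696e-01] [0.54523668 0.24085255 0.31739808] [-8.28595712e-04 -8.78623598e-02  9.96132280e-01  1.52412139e-05]
```

View pics/w2.png

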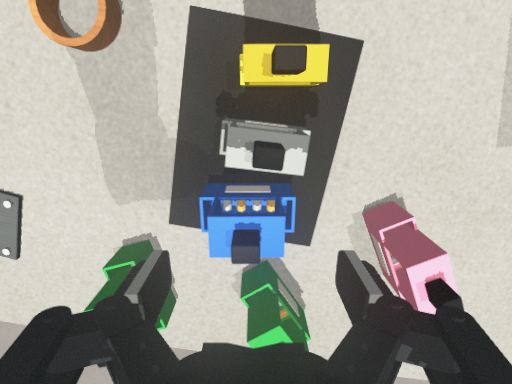

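The wrist view shows the blue strap at (246,240) px with its edges almost level, so its yaw is close to 10°. Grey is at (267,150), tilted, and yellow at (287,63). I'll zoom in to get corners.

```bash
python3 - <<'E'
from h import *
f=load('w2')['frame']
a=cv2.resize(f[30:185,210:340,::-1],None,fx=3.8,fy=3.8,interpolation=cv2.INTER_CUBIC)
b=cv2.resize(f[175:275,190:310,::-1],None,fx=5,fy=5,interpolation=cv2.INTER_CUBIC)
cv2.imwrite('pics/w2a.png',a);cv2.imwrite('pics/w2b.png',b)
E
```

```text
(no output)
```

View pics/w2a.png

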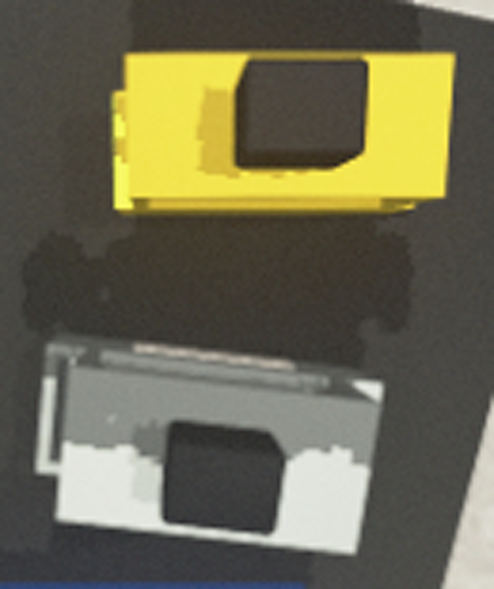

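View pics/w2b.png

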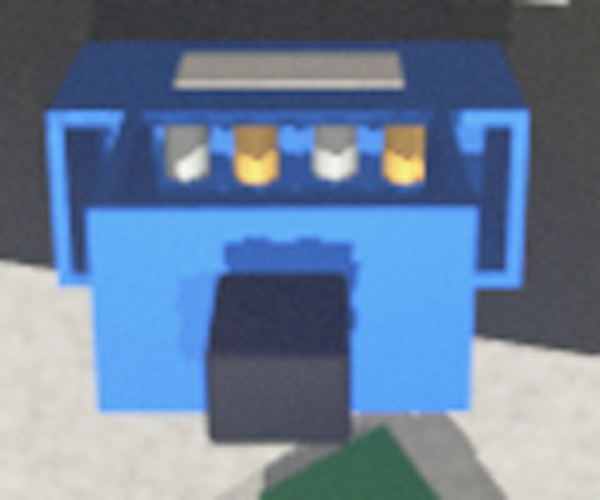

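```bash
python3 - <<'E'
from h import *
w=load('w2');t=load('top0');m=.002
W=lambda p,s,o,z: onz(w,o[0]+(p[0]+.5)/s-.5,o[1]+(p[1]+.5)/s-.5,z)
def rep(n,q,d):
    y=(q[0]-q[1])+(q[3]-q[2]); 
    print(n,'ctr',q.mean(0).round(4),'yaw',np.degrees(np.arctan2(y[0],-y[1])).round(2),'w',(np.linalg.norm(y)/2).round(4),'d',np.linalg.norm(q[0]-q[3]).round(4),np.linalg.norm(q[1]-q[2]).round(4))
B=((190,175),5);A=((210,30),3.8)
for mm in(0,.004):
  rep('blue strap',np.array([W(p,5,B[0],.136+mm) for p in[(86,208),(480,208),(472,412),(98,410)]]),0)
  rep('blue blk',np.array([W(p,5,B[0],.176+mm) for p in[(208,350),(350,350),(350,441),(210,441)]]),0)
  rep('yel strap',np.array([W(p,3.8,A[0],.112+mm) for p in[(125,54),(456,54),(445,198),(132,198)]]),0)
  rep('yel blk',np.array([W(p,3.8,A[0],.152+mm) for p in[(247,60),(368,60),(364,153),(238,162)]]),0)
  rep('grey strap',np.array([W(p,3.8,A[0],.124+mm) for p in[(70,360),(383,382),(356,553),(56,520)]]),0)
E
```

```text
blue strap ctr [0.6173 0.2468 0.136 ] yaw 9.8 w 0.0896 d 0.0523 0.0528
blue blk ctr [0.6165 0.2465 0.176 ] yaw 9.98 w 0.0292 d 0.0214 0.0214
yel strap ctr [0.4239 0.2554 0.112 ] yaw 10.17 w 0.0886 d 0.0366 0.0367
yel blk ctr [0.4244 0.2546 0.152 ] yaw 12.16 w 0.0297 d 0.0227 0.0206
grey strap ctr [0.5147 0.2517 0.124 ] yaw 4.83 w 0.0889 d 0.0463 0.0502
blue strap ctr [0.6153 0.2465 0.14  ] yaw 9.8 w 0.0884 d 0.0516 0.0521
blue blk ctr [0.6142 0.2462 0.18  ] yaw 9.98 w 0.0288 d 0.021 0.021
yel strap ctr [0.4244 0.255  0.116 ] yaw 10.17 w 0.0875 d 0.0362 0.0362
yel blk ctr [0.4249 0.2542 0.156 ] yaw 12.16 w 0.0293 d 0.0224 0.0203
grey strap ctr [0.514  0.2514 0.128 ] yaw 4.83 w 0.0878 d 0.0457 0.0495
```

move_arm --commands '[[[0.9,0.1,-0.3],[0,0,0],1],[[0.85,0.02,-0.8],[0,0,0],1],[[0,0,-0.9],[0,0,0],1],[[0,0,-0.9],[0,0,0],1],[[0,0,0],[0,0,0],1]]'

```text
clock: 3.95
tcp_pos: [0.6132, 0.2409, 0.1964]
orientation: [-0.005, -0.085, 0.996, -0.001]
wrist_force: [-0.4, -0.6, -0.9]
finger_gap: 0.0856
```

move_arm --commands '[[[0.07,0.1,-0.4],[0,0,0],1],[[0,0.02,-0.42],[0,0,0],1],[[0,0,0],[0,0,0],1]]'

```text
clock: 4.25
tcp_pos: [0.6186, 0.2475, 0.1698]
orientation: [-0.001, -0.086, 0.996, -0.0]
wrist_force: [-0.9, -0.1, -0.1]
finger_gap: 0.0852
```

```bash
python3 - <<'E'
from h import *
s=env.get_state(); print(s['clock'],s['joint_pos'],s['tcp_pos'],s['orientation'])
snap('wrist','w3')
E
```

```text
4.25 [ 2.60297399e-01  5.22796511e-01  1.65920983e-01  1.21521736e+00
 -1.89958966e-04  8.74964164e-02] [0.61860726 0.24749346 0.16978104] [-6.22066887e-04 -8.62930770e-02  9.96269580e-01 -2.05713154e-04]
```

View pics/w3.png

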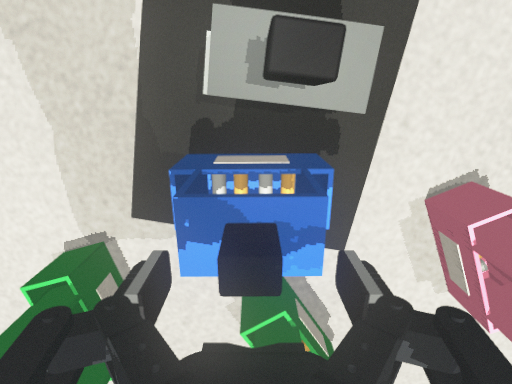

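The wrist view shows the blue block centred between the open fingers at about (250,258). I'll lower the last 6 mm and close.

move_arm --commands '[[[-0.05,-0.03,-0.16],[0,0,0],1],[[0,0,0],[0,0,0],-1],[[0,0,0],[0,0,0],-1],[[0,0,0],[0,0,0],-1],[[0,0,0],[0,0,0],-1]]' --newtons 60

```text
clock: 4.8
tcp_pos: [0.6171, 0.2473, 0.1637]
orientation: [0.0, -0.087, 0.996, -0.0]
wrist_force: [1.5, -5.8, 0.5]
finger_gap: 0.0291
```

move_arm --commands '[[[0,0,0],[0,0,0],-1],[[0,0,0],[0,0,0],-1]]'

```text
clock: 5.0
tcp_pos: [0.6173, 0.2473, 0.1636]
orientation: [0.0, -0.087, 0.996, -0.0]
wrist_force: [1.0, -2.5, 2.2]
finger_gap: 0.0293
```

move_arm --commands '[[[0,0,0.4],[0,0,0],-1],[[0,0,0.7],[0,0,0],-1],[[0,0,0.7],[0,0,0],-1],[[-0.1,-0.3,0.4],[0,0,0],-1],[[-0.3,-0.5,0.1],[0,0,-0.1],-1]]'

```text
clock: 5.5
tcp_pos: [0.6019, 0.2159, 0.2564]
orientation: [0.001, -0.081, 0.997, 0.0]
wrist_force: [0.1, -0.1, -3.8]
finger_gap: 0.0292
```

move_arm --commands '[[[-0.4,-0.8,0],[0,0,-0.2],-1],[[-0.4,-0.9,0],[0,0,-0.2],-1],[[-0.4,-0.9,0],[0,0,-0.3],-1],[[-0.4,-0.9,0],[0,0,-0.3],-1],[[-0.4,-0.9,0],[0,0,-0.2],-1]]'

```text
clock: 6.0
tcp_pos: [0.5189, 0.038, 0.2541]
orientation: [-0.001, 0.004, 1.0, 0.0]
wrist_force: [0.4, -0.5, -2.8]
finger_gap: 0.0296
```

move_arm --commands '[[[-0.4,-0.9,0],[0,0,-0.2],-1],[[-0.4,-0.9,0],[0,0,-0.2],-1],[[-0.4,-0.9,0],[0,0,-0.2],-1],[[-0.4,-0.7,0],[0,0,-0.1],-1],[[-0.3,-0.4,0],[0,0,0],-1]]'

```text
clock: 6.5
tcp_pos: [0.4427, -0.1143, 0.2543]
orientation: [-0.001, 0.054, 0.999, 0.0]
wrist_force: [0.2, -0.1, -4.2]
finger_gap: 0.0294
```

```bash
python3 - <<'E'
from h import *
s=env.get_state(); print(s['clock'],s['joint_pos'],s['tcp_pos'],s['orientation'],s['wrist_force'])
q=s['orientation'];print(2*np.degrees(np.arctan2(q[2],q[1])))
E
```

```text
6.5 [-4.28288750e-01  8.54760996e-02 -2.29126586e-01  1.25784422e+00
 -4.27913521e-04 -3.20861885e-01] [ 0.44269014 -0.11429988  0.25426361] [-8.46349705e-04  5.36874119e-02  9.98557427e-01  1.02833648e-04] [ 0.19448894 -0.11391917 -4.15641835]
173.84491427172952
```

move_arm --commands '[[[-0.2,-0.6,-0.05],[0,0,-0.05],-1],[[-0.12,-0.5,-0.05],[0,0,0],-1],[[0,0,0],[0,0,0],-1],[[0,0,0],[0,0,0],-1]]'

```text
clock: 6.9
tcp_pos: [0.4311, -0.1564, 0.2505]
orientation: [-0.001, 0.057, 0.998, 0.001]
wrist_force: [-0.0, 0.0, -3.1]
finger_gap: 0.0293
```

```bash
python3 - <<'E'
from h import *
s=env.get_state(); print(s['clock'],s['tcp_pos'],s['wrist_force'])
q=s['orientation'];print(2*np.degrees(np.arctan2(q[2],q[1])))
for n in('wrist','side','top'): snap(n,n[0]+'4')
a=np.hstack([cv2.resize(load('s4')['frame'],(512,384)),load('w4')['frame'][:, :]])
cv2.imwrite('pics/p4.png',cv2.resize(a,(800,300))[:,:,::-1])
E
```

```text
6.9 [ 0.43108845 -0.15642432  0.25045988] [-0.04209285  0.04951969 -3.05271442]
173.51012839767432
```

View pics/w4.png

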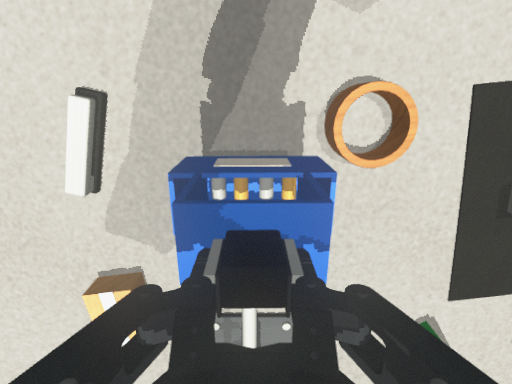

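View pics/s4.png

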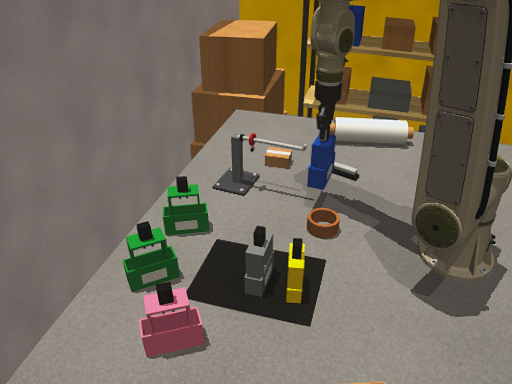

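move_arm --commands '[[[0,-0.09,0],[0,0,0],-1],[[0.3,-0.035,0],[0,0,0],-1],[[0.5,-0.057,0],[0,0,0],-1],[[0.5,-0.057,0],[0,0,0],-1],[[0.5,-0.057,0],[0,0,0],-1]]'

```text
clock: 7.55
tcp_pos: [0.5059, -0.1682, 0.2511]
orientation: [0.0, 0.056, 0.998, -0.0]
wrist_force: [0.5, 0.3, -3.0]
finger_gap: 0.029
```

```bash
python3 - <<'E'
from h import *
s=env.get_state(); print(s['clock'],s['tcp_pos'],s['wrist_force'])
for n in('side','top'): snap(n,n[0]+'5')
f=load('s5')['frame'];g=load('t5')['frame']
a=cv2.resize(f[115:205,225:345,::-1],None,fx=4,fy=4,interpolation=cv2.INTER_CUBIC)
b=cv2.resize(g[135:225,290:370,::-1],None,fx=4,fy=4,interpolation=cv2.INTER_CUBIC)
cv2.imwrite('pics/p5.png',np.hstack([a,b]))
E
```

```text
7.55 [ 0.50592339 -0.168186    0.2510786 ] [ 0.47588675  0.30783396 -2.97347756]
```

View pics/p5.png

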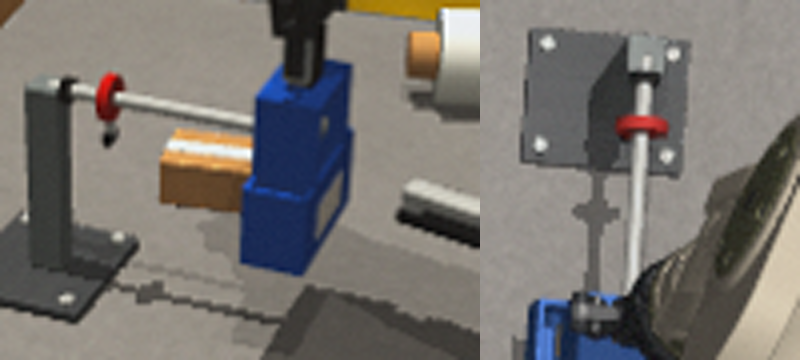

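The side crop shows the rod entering the blue window at about mid-height with no contact force. Continuing along the bar.

move_arm --commands '[[[0.5,-0.06,0],[0,0,0],-1],[[0.5,-0.06,0],[0,0,0],-1],[[0.5,-0.06,0],[0,0,0],-1],[[0.5,-0.06,0],[0,0,0],-1],[[0.2,-0.03,0],[0,0,0],-1]]'

```text
clock: 8.15
tcp_pos: [0.5938, -0.179, 0.2504]
orientation: [0.0, 0.055, 0.998, 0.0]
wrist_force: [-0.6, -0.7, -3.7]
finger_gap: 0.029
```

```bash
cat > st.py <<'E'
from h import *
s=env.get_state();q=s['orientation'];p=s['tcp_pos']
print(s['clock'],p.round(4),'F',s['wrist_force'].round(2),'T',s['ft_torque'].round(3),'psi',round(2*np.degrees(np.arctan2(q[2],q[1])),2),'q',q.round(4),'line dy',round(p[1]-(-.1738-.115*(p[0]-.55)),4))
E
python3 st.py
```

```text
8.15 [ 0.5938 -0.179   0.2504] F [-0.61 -0.7  -3.66] T [ 0.01  -0.032  0.059] psi 173.65 q [1.000e-04 5.540e-02 9.985e-01 1.000e-04] line dy -0.0001
```

move_arm --commands '[[[0,0,-0.3],[0,0,0],-1],[[0,0,-0.25],[0,0,0],-1],[[0,0,0],[0,0,0],-1]]'

```text
clock: 8.45
tcp_pos: [0.5899, -0.1783, 0.2264]
orientation: [-0.002, 0.056, 0.998, 0.001]
wrist_force: [-0.8, 0.9, -3.8]
finger_gap: 0.0295
```

```bash
python3 st.py
```

```text
8.45 [ 0.5899 -0.1783  0.2264] F [-0.75  0.87 -3.85] T [ 0.003 -0.01  -0.029] psi 173.59 q [-2.500e-03  5.590e-02  9.984e-01  9.000e-04] line dy 0.0001
```

move_arm --commands '[[[0,0,-0.07],[0,0,0],-1],[[0,0,-0.07],[0,0,0],-1]]'

```text
clock: 8.65
tcp_pos: [0.5918, -0.1792, 0.2238]
orientation: [0.0, 0.056, 0.998, -0.0]
wrist_force: [0.2, -0.3, -3.6]
finger_gap: 0.0294
```

```bash
python3 st.py
```

```text
8.65 [ 0.5918 -0.1792  0.2238] F [ 0.17 -0.31 -3.57] T [-0.01  -0.008  0.019] psi 173.58 q [ 3.000e-04  5.600e-02  9.984e-01 -1.000e-04] line dy -0.0006
```

move_arm --commands '[[[0,0.01,-0.04],[0,0,0],-1],[[0,0,-0.04],[0,0,0],-1],[[0,0,0],[0,0,0],-1]]'

```text
clock: 8.95
tcp_pos: [0.592, -0.1787, 0.2203]
orientation: [0.0, 0.056, 0.998, 0.0]
wrist_force: [-0.3, -0.7, -3.3]
finger_gap: 0.0295
```

```bash
python3 st.py
```

```text
8.95 [ 0.592  -0.1787  0.2203] F [-0.31 -0.71 -3.35] T [-0.004  0.006 -0.006] psi 173.6 q [0.000e+00 5.580e-02 9.984e-01 1.000e-04] line dy -0.0
```

move_arm --commands '[[[0,0,-0.04],[0,0,0],-1],[[0,0,0],[0,0,0],-1]]'

```text
clock: 9.15
tcp_pos: [0.5921, -0.1787, 0.2186]
orientation: [-0.0, 0.056, 0.998, 0.0]
wrist_force: [-0.1, -0.1, -3.8]
finger_gap: 0.0292
```

```bash
python3 st.py
```

```text
9.15 [ 0.5921 -0.1787  0.2186] F [-0.1  -0.05 -3.78] T [0.031 0.075 0.005] psi 173.6 q [-0.000e+00  5.580e-02  9.984e-01  1.000e-04] line dy -0.0
```

move_arm --commands '[[[0,0,-0.03],[0,0,0],-1],[[0,0,0],[0,0,0],-1]]'

```text
clock: 9.35
tcp_pos: [0.592, -0.1787, 0.2174]
orientation: [-0.0, 0.056, 0.998, 0.0]
wrist_force: [-0.5, 0.3, -4.0]
finger_gap: 0.0293
```

```bash
python3 st.py
```

```text
9.35 [ 0.592  -0.1787  0.2174] F [-0.53  0.3  -4.  ] T [-0.041 -0.11  -0.005] psi 173.6 q [-1.000e-04  5.580e-02  9.984e-01  1.000e-04] line dy -0.0
```

move_arm --commands '[[[0,0,-0.03],[0,0,0],-1],[[0,0,0],[0,0,0],-1]]'

```text
clock: 9.55
tcp_pos: [0.5921, -0.1787, 0.2162]
orientation: [0.0, 0.056, 0.998, 0.0]
wrist_force: [-0.2, 0.2, -3.0]
finger_gap: 0.0299
```

```bash
python3 st.py
```

```text
9.55 [ 0.5921 -0.1787  0.2162] F [-0.18  0.15 -3.03] T [ 0.078 -0.043 -0.033] psi 173.6 q [0.000e+00 5.580e-02 9.984e-01 1.000e-04] line dy -0.0001
```

move_arm --commands '[[[0,0,-0.025],[0,0,0],-1],[[0,0,0],[0,0,0],-1]]'

```text
clock: 9.75
tcp_pos: [0.5921, -0.1787, 0.2156]
orientation: [0.0, 0.056, 0.998, -0.0]
wrist_force: [-1.3, -0.4, -0.9]
finger_gap: 0.0294
```

```bash
python3 st.py
```

```text
9.75 [ 0.5921 -0.1787  0.2156] F [-1.26 -0.38 -0.92] T [0.039 0.099 0.065] psi 173.6 q [ 2.000e-04  5.580e-02  9.984e-01 -0.000e+00] line dy -0.0
```

move_arm --commands '[[[0,0,-0.02],[0,0,0],-1],[[0,0,0],[0,0,0],-1]]'

```text
clock: 9.95
tcp_pos: [0.5921, -0.1787, 0.215]
orientation: [0.0, 0.056, 0.998, -0.0]
wrist_force: [-0.8, 0.4, 0.8]
finger_gap: 0.029
```

```bash
python3 st.py
```

```text
9.95 [ 0.5921 -0.1787  0.215 ] F [-0.78  0.38  0.82] T [0.098 0.262 0.005] psi 173.6 q [ 3.000e-04  5.580e-02  9.984e-01 -1.000e-04] line dy -0.0
```

Seated: the contact began at z≈.2163 and sank 1.3 mm under the full weight, and ribs-on-bar would have touched 8 mm higher. I'll lift 0.5 mm to take part of the weight and slide back.

move_arm --commands '[[[0.05,-0.006,0.012],[0,0,0],-1],[[0.15,-0.017,0],[0,0,0],-1],[[0.15,-0.017,0],[0,0,0],-1],[[0.15,-0.017,0],[0,0,0],-1],[[0.15,-0.017,0],[0,0,0],-1]]'

```text
clock: 10.45
tcp_pos: [0.6186, -0.1817, 0.2149]
orientation: [-0.0, 0.056, 0.998, 0.0]
wrist_force: [-2.6, 1.0, -0.6]
finger_gap: 0.0294
```

```bash
python3 st.py; python3 - <<'E'
from h import *
for n in('side','top'): snap(n,n[0]+'6')
f=load('s6')['frame'];g=load('t6')['frame']
a=cv2.resize(f[115:205,225:325,::-1],None,fx=4,fy=4,interpolation=cv2.INTER_CUBIC)
b=cv2.resize(g[135:225,290:370,::-1],None,fx=4,fy=4,interpolation=cv2.INTER_CUBIC)
cv2.imwrite('pics/p6.png',np.hstack([a,b]))
E
```

```text
10.45 [ 0.6186 -0.1817  0.2149] F [-2.64  0.95 -0.62] T [ 0.064  0.589 -0.022] psi 173.6 q [-1.000e-04  5.580e-02  9.984e-01  0.000e+00] line dy -0.0
```

View pics/p6.png

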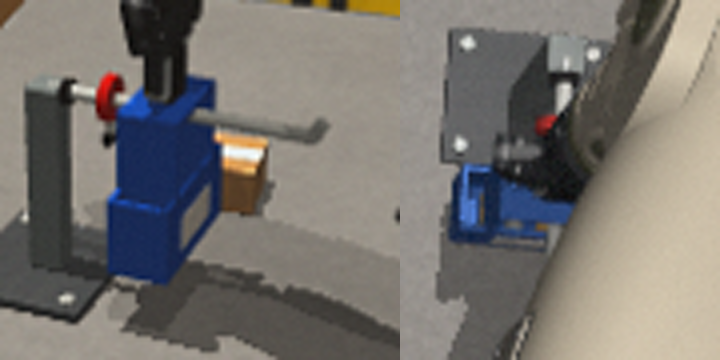

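move_arm --commands '[[[0.06,-0.007,0],[0,0,0],-1],[[0.06,-0.007,0],[0,0,0],-1],[[0,0,0],[0,0,0],-1]]'

```text
clock: 10.85
tcp_pos: [0.623, -0.1822, 0.2149]
orientation: [-0.0, 0.056, 0.998, 0.0]
wrist_force: [-2.8, 0.7, 1.1]
finger_gap: 0.0293
```

```bash
python3 st.py
```

```text
10.85 [ 0.623  -0.1822  0.2149] F [-2.78  0.75  1.13] T [ 0.069  0.296 -0.037] psi 173.6 q [-0.000e+00  5.580e-02  9.984e-01  1.000e-04] line dy -0.0
```

move_arm --commands '[[[0.05,-0.006,0],[0,0,0],-1],[[0.05,-0.006,0],[0,0,0],-1]]'

```text
clock: 11.05
tcp_pos: [0.6268, -0.1827, 0.215]
orientation: [-0.0, 0.056, 0.998, 0.0]
wrist_force: [-2.8, 0.8, 0.1]
finger_gap: 0.029
```

```bash
python3 st.py
```

```text
11.05 [ 0.6268 -0.1827  0.215 ] F [-2.84  0.82  0.06] T [ 0.073  0.544 -0.064] psi 173.6 q [-1.000e-04  5.590e-02  9.984e-01  1.000e-04] line dy -0.0
```

move_arm --commands '[[[0.03,-0.003,0.01],[0,0,0],-1],[[0.03,-0.004,0],[0,0,0],-1]]'

```text
clock: 11.25
tcp_pos: [0.6295, -0.183, 0.2153]
orientation: [0.0, 0.056, 0.998, 0.0]
wrist_force: [-2.4, 0.9, -0.2]
finger_gap: 0.0291
```

move_arm --commands '[[[0.03,-0.003,0],[0,0,0],-1],[[0.03,-0.004,0],[0,0,0],-1]]'

```text
clock: 11.45
tcp_pos: [0.6318, -0.1832, 0.2153]
orientation: [-0.0, 0.056, 0.998, 0.0]
wrist_force: [-1.8, 0.4, -0.7]
finger_gap: 0.0292
```

```bash
python3 st.py
```

```text
11.45 [ 0.6318 -0.1832  0.2153] F [-1.77  0.39 -0.66] T [ 0.035  0.374 -0.056] psi 173.6 q [-0.000e+00  5.580e-02  9.984e-01  1.000e-04] line dy -0.0
```

move_arm --commands '[[[0.025,-0.003,0],[0,0,0],-1],[[0.025,-0.003,0],[0,0,0],-1]]'

```text
clock: 11.65
tcp_pos: [0.6338, -0.1835, 0.2154]
orientation: [0.0, 0.056, 0.998, 0.0]
wrist_force: [-1.9, -0.4, -0.0]
finger_gap: 0.0295
```

move_arm --commands '[[[0.025,-0.003,0],[0,0,0],-1],[[0.025,-0.003,0],[0,0,0],-1]]'

```text
clock: 11.85
tcp_pos: [0.6358, -0.1838, 0.2154]
orientation: [0.0, 0.056, 0.998, 0.0]
wrist_force: [-1.7, -0.5, 0.1]
finger_gap: 0.0294
```

```bash
python3 st.py; python3 - <<'E'
from h import *
for n in('side','top'): snap(n,n[0]+'7')
f=load('s7')['frame'];g=load('t7')['frame']
a=cv2.resize(f[125:175,225:295,::-1],None,fx=7,fy=7,interpolation=cv2.INTER_CUBIC)
cv2.imwrite('pics/p7.png',a)
E
```

```text
11.85 [ 0.6358 -0.1838  0.2154] F [-1.67 -0.51  0.05] T [0.059 0.369 0.015] psi 173.6 q [0.000e+00 5.580e-02 9.984e-01 1.000e-04] line dy -0.0001
```

View pics/p7.png

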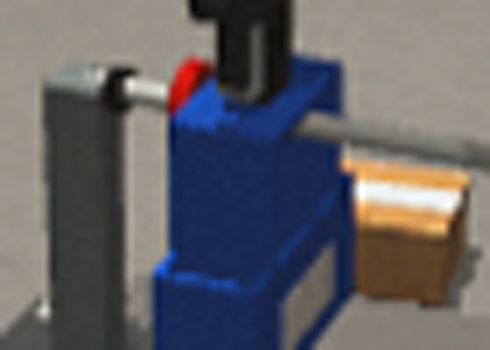

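move_arm --commands '[[[0.025,-0.003,0],[0,0,0],-1],[[0.025,-0.003,0],[0,0,0],-1]]'

```text
clock: 12.15
tcp_pos: [0.6371, -0.1839, 0.2154]
orientation: [-0.001, 0.056, 0.998, 0.0]
wrist_force: [-5.3, 1.4, 1.1]
finger_gap: 0.0292
```

move_arm --commands '[[[0.025,-0.003,0],[0,0,0],-1],[[0.025,-0.003,0],[0,0,0],-1]]'

```text
clock: 12.35
tcp_pos: [0.6373, -0.1839, 0.2155]
orientation: [-0.002, 0.056, 0.998, 0.0]
wrist_force: [-12.0, 1.5, 4.3]
finger_gap: 0.0291
```

move_arm --commands '[[[-0.035,0.004,0],[0,0,0],-1],[[0,0,0],[0,0,0],-1]]'

```text
clock: 12.55
tcp_pos: [0.6371, -0.1839, 0.2154]
orientation: [-0.001, 0.056, 0.998, 0.0]
wrist_force: [-6.1, 0.9, 0.9]
finger_gap: 0.0292
```

```bash
python3 st.py
```

```text
12.55 [ 0.6371 -0.1839  0.2154] F [-6.1   0.93  0.89] T [ 0.188  1.222 -0.036] psi 173.58 q [-1.100e-03  5.600e-02  9.984e-01  1.000e-04] line dy -0.0001
```

move_arm --commands '[[[-0.018,0.002,0],[0,0,0],-1],[[0,0,0],[0,0,0],0],[[0,0,0],[0,0,0],1],[[0,0,0],[0,0,0],1],[[0,0,0],[0,0,0],1]]'

```text
clock: 13.05
tcp_pos: [0.638, -0.184, 0.2156]
orientation: [0.001, 0.056, 0.998, -0.0]
wrist_force: [-0.4, 0.5, 0.3]
finger_gap: 0.0833
```

```bash
python3 st.py; python3 - <<'E'
from h import *
for n in('side','wrist'): snap(n,n[0]+'8')
f=load('s8')['frame']
a=cv2.resize(f[115:215,215:315,::-1],None,fx=5,fy=5,interpolation=cv2.INTER_CUBIC)
cv2.imwrite('pics/p8.png',a)
E
```

```text
13.05 [ 0.638  -0.184   0.2156] F [-0.37  0.5   0.3 ] T [0.009 0.01  0.031] psi 173.61 q [ 5.000e-04  5.580e-02  9.984e-01 -0.000e+00] line dy -0.0001
```

View pics/p8.png

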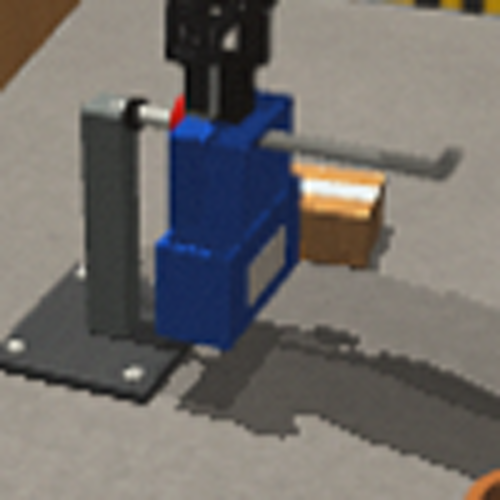

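View pics/w8.png

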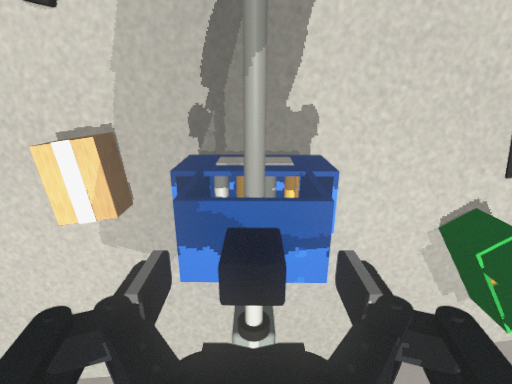

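The pictures show blue hanging straight and centred, with its rear face at the collar. Next: lift off and fetch the grey caddy.

move_arm --commands '[[[0,0,0.5],[0,0,0],1],[[0,0,0.9],[0,0,0],1],[[-0.2,0.4,0.5],[0,0,0.1],1],[[-0.3,1,0.1],[0,0,0.1],1],[[-0.3,1,0],[0,0,0.1],1]]'

```text
clock: 13.65
tcp_pos: [0.606, -0.088, 0.2967]
orientation: [0.001, 0.036, 0.999, -0.0]
wrist_force: [0.2, 0.8, 1.1]
finger_gap: 0.0854
```

move_arm --commands '[[[-0.3,1,0],[0,0,0.2],1],[[-0.3,1,0],[0,0,0.2],1],[[-0.3,1,0],[0,0,0.2],1],[[-0.3,1,0],[0,0,0.2],1],[[-0.3,1,0],[0,0,0.2],1]]'

```text
clock: 14.15
tcp_pos: [0.545, 0.1136, 0.2957]
orientation: [0.0, -0.035, 0.999, 0.0]
wrist_force: [0.4, 0.6, 0.6]
finger_gap: 0.0856
```

move_arm --commands '[[[-0.3,1,0],[0,0,0.1],1],[[-0.3,1,-0.2],[0,0,0.1],1],[[-0.2,0.9,-0.4],[0,0,0],1],[[0,0.5,-0.2],[0,0,0],1],[[0,0,0],[0,0,0],1]]'

```text
clock: 14.65
tcp_pos: [0.5124, 0.2504, 0.2621]
orientation: [-0.001, -0.051, 0.999, 0.0]
wrist_force: [-0.4, -0.2, 0.2]
finger_gap: 0.0852
```

```bash
python3 st.py; python3 - <<'E'
from h import *
snap('wrist','w9')
E
```

```text
14.65 [0.5124 0.2504 0.2621] F [-0.4  -0.22  0.19] T [-0.035 -0.013 -0.02 ] psi 185.83 q [-9.000e-04 -5.090e-02  9.987e-01  1.000e-04] line dy 0.4199
```

View pics/w9.png

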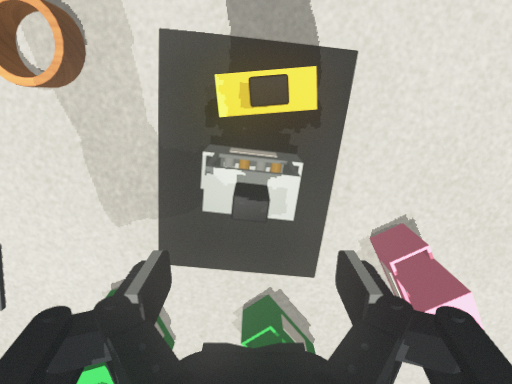

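```bash
python3 - <<'E'
from h import *
f=load('w9')['frame']
cv2.imwrite('pics/w9a.png',cv2.resize(f[140:230,195:310,::-1],None,fx=6,fy=6,interpolation=cv2.INTER_CUBIC))
E
```

```text
(no output)
```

View pics/w9a.png

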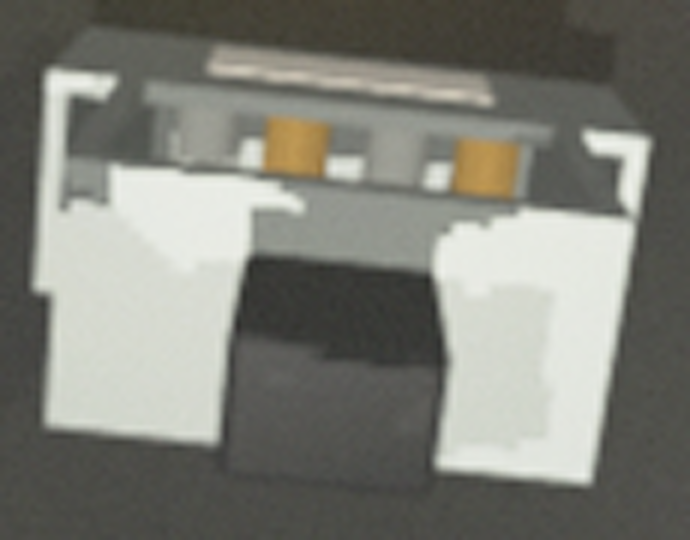

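```bash
python3 - <<'E'
from h import *
w=load('w9')
W=lambda p,z: onz(w,195+(p[0]+.5)/6-.5,140+(p[1]+.5)/6-.5,z)
for n,z,c in(('strap',.127,[(62,160),(635,217),(592,485),(45,428)]),('blk',.167,[(234,340),(447,365),(435,488),(222,466)])):
    q=np.array([W(p,z) for p in c]); y=(q[0]-q[1])+(q[3]-q[2])
    print(n,q.mean(0),'yaw',np.degrees(np.arctan2(y[0],-y[1])),[np.linalg.norm(q[i]-q[i-1]).round(4) for i in range(4)])
    e=q[3]-q[2];print(np.degrees(np.arctan2(e[0],-e[1])))
E
```

```text
strap [0.5161619  0.24929198 0.127     ] yaw -0.3975505179180278 [np.float64(0.044), np.float64(0.088), np.float64(0.0449), np.float64(0.0884)]
-0.7014223775159926
blk [0.51563744 0.24952146 0.167     ] yaw -1.009418537752489 [np.float64(0.0182), np.float64(0.0286), np.float64(0.0179), np.float64(0.0292)]
-0.6722157346547686
```

Grey now sits at about (0.516, 0.249) with yaw about -0.6°. That is roughly 4° off my first look, so blue probably brushed it on the way out; it is still upright. I'll align to the new pose.

move_arm --commands '[[[0.08,-0.02,-0.3],[0,0,-0.5],1],[[0,0,-0.7],[0,0,-0.3],1],[[0,0,-0.7],[0,0,0],1],[[0,0,-0.6],[0,0,0],1],[[0,0,0],[0,0,0],1]]'

```text
clock: 15.2
tcp_pos: [0.5152, 0.2453, 0.1686]
orientation: [-0.003, 0.008, 1.0, -0.001]
wrist_force: [-0.5, 0.1, 0.2]
finger_gap: 0.0853
```

```bash
python3 st.py; python3 - <<'E'
from h import *
snap('wrist','w10')
E
```

```text
15.2 [0.5152 0.2453 0.1686] F [-0.45  0.09  0.18] T [-0.075  0.019  0.033] psi 179.1 q [-0.0026  0.0079  1.     -0.001 ] line dy 0.4151
```

View pics/w10.png

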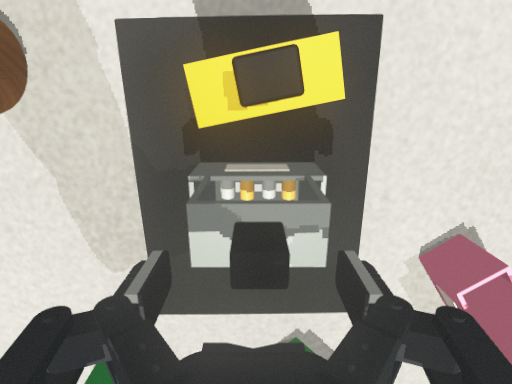

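move_arm --commands '[[[0.02,0.08,-0.25],[0,0,0],1],[[0,0,0],[0,0,0],1]]'

```text
clock: 15.45
tcp_pos: [0.5182, 0.2505, 0.1618]
orientation: [0.001, 0.007, 1.0, 0.0]
wrist_force: [-0.1, -0.1, -0.6]
finger_gap: 0.0856
```

```bash
python3 st.py
```

```text
15.45 [0.5182 0.2505 0.1618] F [-0.09 -0.08 -0.59] T [-0.032  0.009 -0.007] psi 179.18 q [5.0e-04 7.2e-03 1.0e+00 3.0e-04] line dy 0.4206
```

Lower 10 mm to z≈0.152 and close.

move_arm --commands '[[[-0.05,-0.02,-0.24],[0,0,0],1],[[0,0,0],[0,0,0],1],[[0,0,0],[0,0,0],-1],[[0,0,0],[0,0,0],-1],[[0,0,0],[0,0,0],-1]]'

```text
clock: 15.95
tcp_pos: [0.5158, 0.2497, 0.1521]
orientation: [0.0, 0.007, 1.0, 0.0]
wrist_force: [0.0, -1.0, 0.2]
finger_gap: 0.0439
```

move_arm --commands '[[[0,0,0],[0,0,0],-1],[[0,0,0],[0,0,0],-1],[[0,0,0],[0,0,0],-1]]'

```text
clock: 16.25
tcp_pos: [0.5157, 0.2494, 0.1521]
orientation: [0.0, 0.007, 1.0, -0.0]
wrist_force: [-0.2, -1.4, 1.2]
finger_gap: 0.0295
```

```bash
python3 st.py
```

```text
16.25 [0.5157 0.2494 0.1521] F [-0.22 -1.43  1.15] T [-0.431  0.077  0.013] psi 179.19 q [ 3.0e-04  7.1e-03  1.0e+00 -2.0e-04] line dy 0.4192
```

move_arm --commands '[[[0,0,0.5],[0,0,0],-1],[[0,0,0.8],[0,0,0],-1],[[0,0,0.8],[0,0,0],-1],[[0,-0.3,0.5],[0,0,0],-1],[[0,-0.7,0],[0,0,0],-1]]'

```text
clock: 16.75
tcp_pos: [0.5168, 0.2114, 0.2585]
orientation: [0.002, 0.005, 1.0, 0.001]
wrist_force: [0.2, 0.1, -3.9]
finger_gap: 0.0294
```

move_arm --commands '[[[0,-0.9,0],[0,0,0],-1],[[0,-0.9,0],[0,0,0],-1],[[0,-0.9,0],[0,0,-0.1],-1],[[-0.2,-0.9,0],[0,0,-0.1],-1],[[-0.4,-0.9,0],[0,0,-0.2],-1]]'

```text
clock: 17.25
tcp_pos: [0.4915, 0.0284, 0.2548]
orientation: [-0.0, 0.035, 0.999, 0.0]
wrist_force: [-0.4, -0.6, -3.1]
finger_gap: 0.0295
```

move_arm --commands '[[[-0.4,-0.9,0],[0,0,-0.1],-1],[[-0.4,-0.9,0],[0,0,-0.1],-1],[[-0.4,-0.9,0],[0,0,-0.1],-1],[[-0.3,-0.8,0],[0,0,0],-1],[[0,-0.5,0],[0,0,0],-1]]'

```text
clock: 17.75
tcp_pos: [0.4296, -0.1317, 0.2552]
orientation: [-0.001, 0.057, 0.998, 0.0]
wrist_force: [0.7, -0.0, -3.9]
finger_gap: 0.0294
```

```bash
python3 st.py
```

```text
17.75 [ 0.4296 -0.1317  0.2552] F [ 0.67 -0.04 -3.94] T [ 0.059 -0.01  -0.01 ] psi 173.48 q [-9.000e-04  5.690e-02  9.984e-01  4.000e-04] line dy 0.0283
```

move_arm --commands '[[[0,-0.5,-0.05],[0,0,0],-1],[[0,-0.15,-0.05],[0,0,0],-1],[[0,0,0],[0,0,0],-1],[[0,0,0],[0,0,0],-1]]'

```text
clock: 18.15
tcp_pos: [0.4312, -0.1555, 0.2513]
orientation: [-0.001, 0.056, 0.998, 0.001]
wrist_force: [-0.3, -0.0, -3.4]
finger_gap: 0.0295
```

```bash
python3 st.py
```

```text
18.15 [ 0.4312 -0.1555  0.2513] F [-0.27 -0.03 -3.41] T [ 0.036 -0.029  0.024] psi 173.62 q [-6.000e-04  5.570e-02  9.984e-01  7.000e-04] line dy 0.0046
```

move_arm --commands '[[[0,-0.115,0],[0,0,0],-1],[[0.3,-0.035,0],[0,0,0],-1],[[0.5,-0.057,0],[0,0,0],-1],[[0.5,-0.057,0],[0,0,0],-1],[[0.5,-0.057,0],[0,0,0],-1]]'

```text
clock: 18.65
tcp_pos: [0.5054, -0.1689, 0.2519]
orientation: [0.001, 0.055, 0.998, 0.0]
wrist_force: [-0.0, 0.6, -4.0]
finger_gap: 0.0292
```

```bash
python3 st.py
```

```text
18.65 [ 0.5054 -0.1689  0.2519] F [-0.01  0.59 -4.02] T [-0.018 -0.022 -0.   ] psi 173.64 q [5.000e-04 5.540e-02 9.985e-01 0.000e+00] line dy -0.0002
```

move_arm --commands '[[[0.5,-0.06,0],[0,0,0],-1],[[0.5,-0.06,0],[0,0,0],-1],[[0.3,-0.04,0],[0,0,0],-1],[[0,0,0],[0,0,0],-1]]'

```text
clock: 19.05
tcp_pos: [0.5579, -0.1754, 0.2511]
orientation: [0.0, 0.055, 0.998, 0.0]
wrist_force: [0.1, 0.7, -4.6]
finger_gap: 0.029
```

```bash
python3 st.py; python3 - <<'E'
from h import *
snap('side','s11')
f=load('s11')['frame']
a=cv2.resize(f[115:215,215:325,::-1],None,fx=5,fy=5,interpolation=cv2.INTER_CUBIC)
cv2.imwrite('pics/p11.png',a)
E
```

```text
19.05 [ 0.5579 -0.1754  0.2511] F [ 0.06  0.67 -4.58] T [ 0.008 -0.008  0.039] psi 173.68 q [4.000e-04 5.510e-02 9.985e-01 1.000e-04] line dy -0.0007
```

View pics/p11.png

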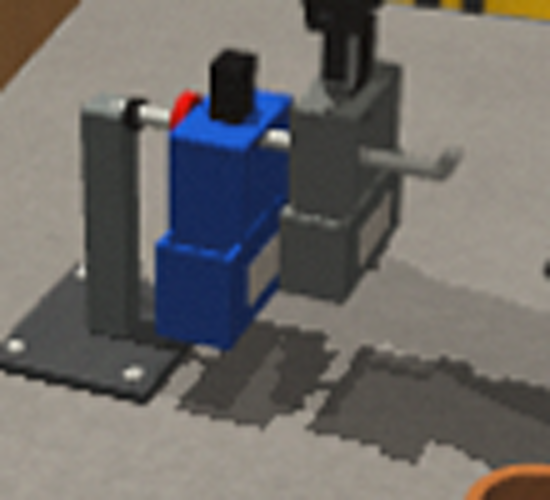

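The side crop shows blue seated against the collar, and grey on the rod with a gap of about 25 mm. Lowering grey.

move_arm --commands '[[[0,0.015,-0.3],[0,0,0],-1],[[0,0,-0.25],[0,0,0],-1],[[0,0,-0.05],[0,0,0],-1],[[0,0,-0.05],[0,0,0],-1],[[0,0,0],[0,0,0],-1]]'

```text
clock: 19.6
tcp_pos: [0.5552, -0.175, 0.2256]
orientation: [-0.0, 0.056, 0.998, 0.0]
wrist_force: [-0.5, -0.6, -4.2]
finger_gap: 0.0295
```

```bash
python3 st.py
```

```text
19.6 [ 0.5552 -0.175   0.2256] F [-0.46 -0.56 -4.17] T [ 0.033 -0.024  0.028] psi 173.58 q [-1.000e-04  5.600e-02  9.984e-01  1.000e-04] line dy -0.0006
```

move_arm --commands '[[[0,0,-0.04],[0,0,0],-1],[[0,0,-0.04],[0,0,0],-1],[[0,0,0],[0,0,0],-1]]'

```text
clock: 19.9
tcp_pos: [0.5555, -0.175, 0.2226]
orientation: [0.0, 0.056, 0.998, 0.0]
wrist_force: [-0.3, 0.2, -4.3]
finger_gap: 0.0292
```

```bash
python3 st.py
```

```text
19.9 [ 0.5555 -0.175   0.2226] F [-0.33  0.18 -4.28] T [-0.025  0.007 -0.017] psi 173.6 q [0.     0.0559 0.9984 0.    ] line dy -0.0006
```

move_arm --commands '[[[0,0.012,-0.05],[0,0,0],-1],[[0,0,-0.05],[0,0,0],-1],[[0,0,0],[0,0,0],-1]]'

```text
clock: 20.2
tcp_pos: [0.5554, -0.1744, 0.2182]
orientation: [-0.0, 0.056, 0.998, 0.0]
wrist_force: [-0.6, -0.4, -3.0]
finger_gap: 0.0293
```

```bash
python3 st.py
```

```text
20.2 [ 0.5554 -0.1744  0.2182] F [-0.59 -0.37 -2.97] T [-0.019 -0.012  0.005] psi 173.6 q [-3.000e-04  5.580e-02  9.984e-01  2.000e-04] line dy 0.0
```

move_arm --commands '[[[0,0,-0.04],[0,0,0],-1],[[0,0,-0.04],[0,0,0],-1],[[0,0,0],[0,0,0],-1]]'

```text
clock: 20.5
tcp_pos: [0.5556, -0.1745, 0.2154]
orientation: [0.0, 0.056, 0.998, 0.0]
wrist_force: [-0.6, -0.2, -2.2]
finger_gap: 0.029
```

```bash
python3 st.py
```

```text
20.5 [ 0.5556 -0.1745  0.2154] F [-0.6  -0.19 -2.21] T [ 0.028  0.012 -0.031] psi 173.6 q [1.000e-04 5.580e-02 9.984e-01 0.000e+00] line dy -0.0001
```

move_arm --commands '[[[0,0,-0.02],[0,0,0],-1],[[0,0,0],[0,0,0],-1]]'

```text
clock: 20.7
tcp_pos: [0.5556, -0.1746, 0.2149]
orientation: [0.0, 0.056, 0.998, -0.0]
wrist_force: [0.4, -0.2, -0.3]
finger_gap: 0.0293
```

```bash
python3 st.py
```

```text
20.7 [ 0.5556 -0.1746  0.2149] F [ 0.38 -0.2  -0.25] T [ 0.076  0.147 -0.007] psi 173.6 q [ 2.000e-04  5.580e-02  9.984e-01 -0.000e+00] line dy -0.0001
```

move_arm --commands '[[[0.05,-0.006,0.005],[0,0,0],-1],[[0.15,-0.017,0],[0,0,0],-1],[[0.15,-0.017,0],[0,0,0],-1],[[0.15,-0.017,0],[0,0,0],-1],[[0.1,-0.012,0],[0,0,0],-1]]'

```text
clock: 21.2
tcp_pos: [0.5802, -0.1774, 0.2147]
orientation: [-0.0, 0.056, 0.998, 0.0]
wrist_force: [-1.6, 0.3, -0.7]
finger_gap: 0.0294
```

```bash
python3 st.py
```

```text
21.2 [ 0.5802 -0.1774  0.2147] F [-1.63  0.35 -0.72] T [0.06  0.489 0.043] psi 173.61 q [-0.      0.0558  0.9984  0.    ] line dy -0.0001
```

move_arm --commands '[[[0.04,-0.005,0],[0,0,0],-1],[[0.04,-0.005,0],[0,0,0],-1]]'

```text
clock: 21.4
tcp_pos: [0.5828, -0.1777, 0.2147]
orientation: [-0.0, 0.056, 0.998, 0.0]
wrist_force: [-2.6, -0.0, -0.2]
finger_gap: 0.0295
```

```bash
python3 st.py
```

```text
21.4 [ 0.5828 -0.1777  0.2147] F [-2.56 -0.02 -0.25] T [ 0.061  0.526 -0.045] psi 173.6 q [-2.000e-04  5.580e-02  9.984e-01  1.000e-04] line dy -0.0001
```

move_arm --commands '[[[0.03,-0.0035,0],[0,0,0],-1],[[0.03,-0.0035,0],[0,0,0],-1]]'

```text
clock: 21.6
tcp_pos: [0.5851, -0.178, 0.2148]
orientation: [-0.0, 0.056, 0.998, 0.0]
wrist_force: [-1.7, 0.6, -0.1]
finger_gap: 0.0294
```

move_arm --commands '[[[0.02,-0.0025,0],[0,0,0],-1],[[0.02,-0.0025,0],[0,0,0],-1]]'

```text
clock: 21.8
tcp_pos: [0.5867, -0.1782, 0.2148]
orientation: [0.0, 0.056, 0.998, 0.0]
wrist_force: [-1.4, 0.1, -0.1]
finger_gap: 0.0291
```

```bash
python3 st.py
```

```text
21.8 [ 0.5867 -0.1782  0.2148] F [-1.38  0.06 -0.13] T [ 0.073  0.399 -0.028] psi 173.6 q [0.000e+00 5.590e-02 9.984e-01 1.000e-04] line dy -0.0001
```

move_arm --commands '[[[0.02,-0.0025,0],[0,0,0],-1],[[0.015,-0.0015,0],[0,0,0],-1]]'

```text
clock: 22.0
tcp_pos: [0.5874, -0.1782, 0.2147]
orientation: [-0.001, 0.056, 0.998, 0.0]
wrist_force: [-6.0, 0.7, 0.9]
finger_gap: 0.0291
```

```bash
python3 st.py
```

```text
22.0 [ 0.5874 -0.1782  0.2147] F [-6.03  0.69  0.92] T [ 0.089  1.277 -0.082] psi 173.59 q [-9.000e-04  5.590e-02  9.984e-01  1.000e-04] line dy -0.0001
```

move_arm --commands '[[[0.015,-0.0015,0],[0,0,0],-1]]'

```text
clock: 22.1
tcp_pos: [0.5874, -0.1782, 0.2146]
orientation: [-0.001, 0.056, 0.998, 0.0]
wrist_force: [-7.9, 0.9, 1.1]
finger_gap: 0.0294
```

move_arm --commands '[[[-0.025,0.003,0],[0,0,0],-1],[[0,0,0],[0,0,0],-1]]'

```text
clock: 22.3
tcp_pos: [0.5873, -0.1782, 0.2147]
orientation: [-0.0, 0.056, 0.998, 0.0]
wrist_force: [-4.1, 1.3, -0.0]
finger_gap: 0.0294
```

```bash
python3 st.py
```

```text
22.3 [ 0.5873 -0.1782  0.2147] F [-4.12  1.29 -0.04] T [ 0.052  0.93  -0.033] psi 173.59 q [-4.000e-04  5.590e-02  9.984e-01  1.000e-04] line dy -0.0001
```

move_arm --commands '[[[0,0,0],[0,0,0],0],[[0,0,0],[0,0,0],1],[[0,0,0],[0,0,0],1],[[0,0,0],[0,0,0],1]]'

```text
clock: 22.7
tcp_pos: [0.5882, -0.1784, 0.215]
orientation: [0.001, 0.056, 0.998, -0.0]
wrist_force: [-0.3, -0.5, 0.4]
finger_gap: 0.0834
```

```bash
python3 st.py; python3 - <<'E'
from h import *
snap('side','s12');snap('wrist','w12')
f=load('s12')['frame']
a=cv2.resize(f[115:215,215:325,::-1],None,fx=4,fy=4,interpolation=cv2.INTER_CUBIC)
b=cv2.resize(load('w12')['frame'][100:384,120:400,::-1],(400,400))
cv2.imwrite('pics/p12.png',np.hstack([a[:400,:400],b]))
E
```

```text
22.7 [ 0.5882 -0.1784  0.215 ] F [-0.29 -0.52  0.41] T [ 0.008 -0.001 -0.02 ] psi 173.6 q [ 5.000e-04  5.580e-02  9.984e-01 -1.000e-04] line dy -0.0002
```

View pics/p12.png

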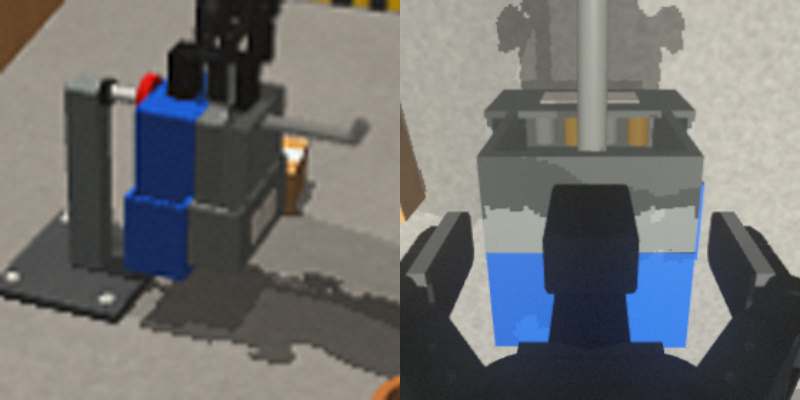

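The picture shows grey snug against blue, both hanging straight. Next is yellow.

move_arm --commands '[[[0,0,0.5],[0,0,0],1],[[0,0,0.9],[0,0,0],1],[[-0.2,0.4,0.5],[0,0,0.1],1],[[-0.4,1,0.1],[0,0,0.2],1],[[-0.4,1,0],[0,0,0.2],1]]'

```text
clock: 23.3
tcp_pos: [0.5482, -0.0821, 0.296]
orientation: [0.001, 0.021, 1.0, -0.0]
wrist_force: [0.6, 1.3, -0.4]
finger_gap: 0.0852
```

move_arm --commands '[[[-0.4,1,0],[0,0,0.3],1],[[-0.4,1,0],[0,0,0.3],1],[[-0.4,1,0],[0,0,0.3],1],[[-0.4,1,0],[0,0,0.3],1],[[-0.4,1,0],[0,0,0.2],1]]'

```text
clock: 23.8
tcp_pos: [0.467, 0.1192, 0.2951]
orientation: [0.001, -0.077, 0.997, 0.0]
wrist_force: [0.3, 0.6, -0.1]
finger_gap: 0.0853
```

move_arm --commands '[[[-0.4,1,-0.1],[0,0,0.2],1],[[-0.4,1,-0.3],[0,0,0],1],[[-0.3,0.9,-0.4],[0,0,0],1],[[-0.1,0.5,-0.2],[0,0,0],1],[[0,0,0],[0,0,0],1]]'

```text
clock: 24.3
tcp_pos: [0.4183, 0.2557, 0.2537]
orientation: [-0.001, -0.093, 0.996, 0.0]
wrist_force: [0.0, -0.3, -0.3]
finger_gap: 0.085
```

```bash
python3 st.py; python3 - <<'E'
from h import *
snap('wrist','w13')
E
```

```text
24.3 [0.4183 0.2557 0.2537] F [ 0.03 -0.27 -0.28] T [-0.05   0.014 -0.001] psi 190.64 q [-8.000e-04 -9.270e-02  9.957e-01  1.000e-04] line dy 0.4144
```

View pics/w13.png

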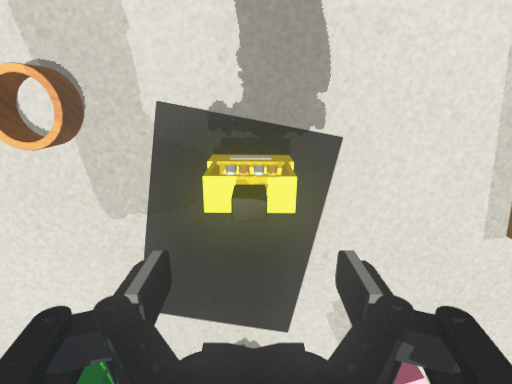

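```bash
python3 - <<'E'
from h import *
w=load('w13');f=w['frame']
m=cv2.inRange(cv2.cvtColor(f,cv2.COLOR_RGB2HSV),(22,150,190),(35,255,255))
x,y,ww,h,=cv2.boundingRect(m);print(x,y,ww,h)
for v in (185,195,205,211):
    c=np.where(m[v]>0)[0];print(v,c.min(),c.max())
q=np.array([onz(w,*p,.115) for p in[(202.5,178.5),(297,178.5),(295.5,212.5),(204,212.5)]]);print(q.mean(0),np.linalg.norm(q[0]-q[1]),np.linalg.norm(q[1]-q[2]))
q=np.array([onz(w,*p,.155) for p in[(231.5,199),(268,199),(267,220),(232,220)]]);print(q.mean(0))
E
```

```text
202 161 95 52
185 203 296
195 203 295
205 204 295
211 204 294
[0.42543214 0.25490457 0.115     ] 0.08855638877193438 0.034291305364621834
[0.42389585 0.25488197 0.155     ]
```

move_arm --commands '[[[0.15,0,-0.4],[0,0,0],1],[[0,0,-0.8],[0,0,0],1],[[0,0,-0.8],[0,0,0],1],[[0,0,-0.5],[0,0,0],1],[[0,0,0],[0,0,0],1]]'

```text
clock: 24.85
tcp_pos: [0.4246, 0.2519, 0.1526]
orientation: [-0.002, -0.09, 0.996, -0.001]
wrist_force: [-1.0, -0.7, 0.0]
finger_gap: 0.0853
```

```bash
python3 st.py
```

```text
24.85 [0.4246 0.2519 0.1526] F [-1.04 -0.74  0.04] T [-0.055 -0.003 -0.028] psi 190.3 q [-2.30e-03 -8.98e-02  9.96e-01 -8.00e-04] line dy 0.4113
```

move_arm --commands '[[[0,0.05,-0.15],[0,0,0],1],[[0,0,0],[0,0,0],1]]'

```text
clock: 25.05
tcp_pos: [0.4267, 0.2557, 0.1497]
orientation: [0.001, -0.09, 0.996, 0.0]
wrist_force: [1.2, 0.3, -0.0]
finger_gap: 0.0858
```

```bash
python3 st.py;  python3 -c "
from h import *
snap('wrist','w14')"
```

```text
25.05 [0.4267 0.2557 0.1497] F [ 1.23  0.32 -0.03] T [-0.045  0.041 -0.033] psi 190.36 q [ 8.000e-04 -9.030e-02  9.959e-01  3.000e-04] line dy 0.4153
```

View pics/w14.png

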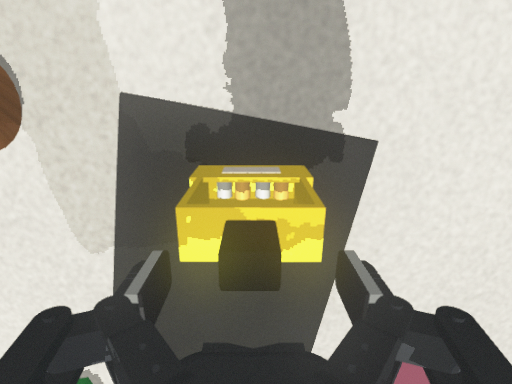

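Yellow's block is centred between the fingers at about (250,255). Lower about 9.5 mm and close.

move_arm --commands '[[[-0.04,-0.02,-0.24],[0,0,0],1],[[0,0,0],[0,0,0],1],[[0,0,0],[0,0,0],-1],[[0,0,0],[0,0,0],-1],[[0,0,0],[0,0,0],-1]]'

```text
clock: 25.6
tcp_pos: [0.4243, 0.255, 0.1394]
orientation: [0.0, -0.091, 0.996, 0.0]
wrist_force: [0.5, -0.3, 0.5]
finger_gap: 0.0437
```

move_arm --commands '[[[0,0,0],[0,0,0],-1],[[0,0,0],[0,0,0],-1],[[0,0,0],[0,0,0],-1]]'

```text
clock: 25.9
tcp_pos: [0.4244, 0.2548, 0.1394]
orientation: [0.0, -0.091, 0.996, -0.0]
wrist_force: [-0.6, -1.6, 1.5]
finger_gap: 0.0291
```

```bash
python3 st.py
```

```text
25.9 [0.4244 0.2548 0.1394] F [-0.62 -1.63  1.5 ] T [-0.312 -0.063  0.037] psi 190.39 q [ 2.000e-04 -9.060e-02  9.959e-01 -2.000e-04] line dy 0.4141
```

move_arm --commands '[[[0,0,0.5],[0,0,0],-1],[[0,0,0.8],[0,0,0],-1],[[0,0,0.8],[0,0,0],-1],[[0,-0.3,0.7],[0,0,0],-1],[[0,-0.7,0.1],[0,0,-0.1],-1]]'

```text
clock: 26.4
tcp_pos: [0.4257, 0.2164, 0.2583]
orientation: [0.003, -0.085, 0.996, 0.001]
wrist_force: [-0.1, -0.3, -2.7]
finger_gap: 0.0296
```

move_arm --commands '[[[0,-0.9,0],[0,0,-0.3],-1],[[0,-0.9,0],[0,0,-0.3],-1],[[0,-0.9,0],[0,0,-0.3],-1],[[0,-0.9,0],[0,0,-0.3],-1],[[0,-0.9,0],[0,0,-0.2],-1]]'

```text
clock: 26.9
tcp_pos: [0.4235, 0.0338, 0.2547]
orientation: [-0.0, 0.014, 1.0, 0.0]
wrist_force: [0.3, -0.6, -2.7]
finger_gap: 0.0292
```

move_arm --commands '[[[0,-0.9,0],[0,0,-0.2],-1],[[0,-0.9,0],[0,0,-0.2],-1],[[0,-0.9,0],[0,0,-0.2],-1],[[0,-0.8,0],[0,0,0],-1],[[0,-0.5,0],[0,0,0],-1]]'

```text
clock: 27.4
tcp_pos: [0.4238, -0.1269, 0.2546]
orientation: [-0.0, 0.057, 0.998, 0.0]
wrist_force: [0.3, 0.5, -2.6]
finger_gap: 0.0292
```

```bash
python3 st.py
```

```text
27.4 [ 0.4238 -0.1269  0.2546] F [ 0.28  0.48 -2.61] T [ 0.016 -0.049 -0.051] psi 173.49 q [-3.000e-04  5.680e-02  9.984e-01  2.000e-04] line dy 0.0323
```

move_arm --commands '[[[0,-0.6,-0.05],[0,0,0],-1],[[0,-0.2,-0.05],[0,0,0],-1],[[0,0,0],[0,0,0],-1],[[0,0,0],[0,0,0],-1]]'

```text
clock: 27.8
tcp_pos: [0.4238, -0.1563, 0.2508]
orientation: [-0.001, 0.056, 0.998, 0.001]
wrist_force: [0.8, 0.5, -3.7]
finger_gap: 0.0294
```

```bash
python3 st.py
```

```text
27.8 [ 0.4238 -0.1563  0.2508] F [ 0.76  0.48 -3.7 ] T [0.029 0.061 0.074] psi 173.61 q [-5.000e-04  5.580e-02  9.984e-01  7.000e-04] line dy 0.003
```

move_arm --commands '[[[0,-0.08,0],[0,0,0],-1],[[0.3,-0.034,0],[0,0,0],-1],[[0.5,-0.057,0],[0,0,0],-1],[[0.5,-0.057,0],[0,0,0],-1],[[0.5,-0.057,0],[0,0,0],-1]]'

```text
clock: 28.3
tcp_pos: [0.4979, -0.168, 0.2514]
orientation: [0.001, 0.055, 0.998, -0.0]
wrist_force: [-0.1, 0.3, -2.2]
finger_gap: 0.0288
```

move_arm --commands '[[[0.5,-0.06,0],[0,0,0],-1],[[0.3,-0.03,0],[0,0,0],-1],[[0,0,0],[0,0,0],-1],[[0,0,0],[0,0,0],-1]]'

```text
clock: 28.7
tcp_pos: [0.5283, -0.1715, 0.2508]
orientation: [-0.0, 0.055, 0.998, 0.0]
wrist_force: [0.3, -0.6, -2.6]
finger_gap: 0.0294
```

```bash
python3 st.py; python3 - <<'E'
from h import *
snap('side','s15')
f=load('s15')['frame']
a=cv2.resize(f[115:215,215:325,::-1],None,fx=5,fy=5,interpolation=cv2.INTER_CUBIC)
cv2.imwrite('pics/p15.png',a)
E
```

```text
28.7 [ 0.5283 -0.1715  0.2508] F [ 0.31 -0.64 -2.6 ] T [-0.013  0.052 -0.024] psi 173.66 q [-4.000e-04  5.530e-02  9.985e-01  2.000e-04] line dy -0.0001
```

View pics/p15.png

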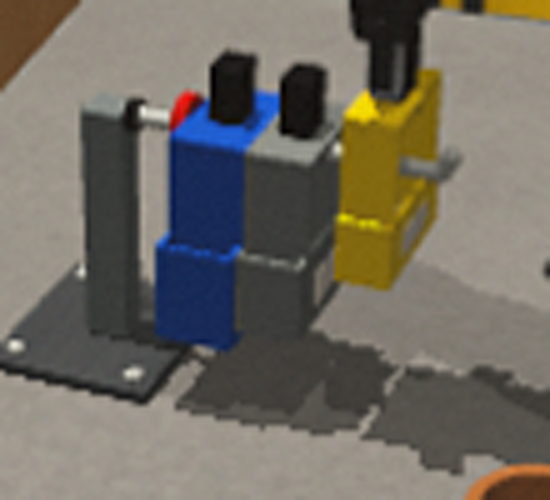

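The picture shows yellow on the rod with a gap to grey, and blue and grey both snug. Lowering.

move_arm --commands '[[[0,0,-0.3],[0,0,0],-1],[[0,0,-0.25],[0,0,0],-1],[[0,0,-0.07],[0,0,0],-1],[[0,0,-0.07],[0,0,0],-1],[[0,0,0],[0,0,0],-1]]'

```text
clock: 29.25
tcp_pos: [0.5278, -0.172, 0.2232]
orientation: [-0.0, 0.056, 0.998, 0.0]
wrist_force: [0.4, 0.3, -3.2]
finger_gap: 0.0293
```

```bash
python3 st.py
```

```text
29.25 [ 0.5278 -0.172   0.2232] F [ 0.36  0.29 -3.22] T [-0.003  0.028  0.005] psi 173.59 q [-3.000e-04  5.590e-02  9.984e-01  2.000e-04] line dy -0.0008
```

move_arm --commands '[[[0,0,-0.06],[0,0,0],-1],[[0,0,-0.06],[0,0,0],-1],[[0,0,0],[0,0,0],-1]]'

```text
clock: 29.55
tcp_pos: [0.5281, -0.1721, 0.2186]
orientation: [-0.0, 0.056, 0.998, 0.0]
wrist_force: [-1.1, 0.3, -2.5]
finger_gap: 0.0291
```

```bash
python3 st.py
```

```text
29.55 [ 0.5281 -0.1721  0.2186] F [-1.07  0.33 -2.49] T [-0.01  -0.01   0.006] psi 173.6 q [-1.000e-04  5.590e-02  9.984e-01  1.000e-04] line dy -0.0008
```

move_arm --commands '[[[0,0.018,-0.05],[0,0,0],-1],[[0,0,-0.04],[0,0,0],-1],[[0,0,0],[0,0,0],-1]]'

```text
clock: 29.85
tcp_pos: [0.528, -0.1712, 0.2149]
orientation: [-0.0, 0.056, 0.998, 0.0]
wrist_force: [-0.4, -0.5, -2.4]
finger_gap: 0.0292
```

```bash
python3 st.py
```

```text
29.85 [ 0.528  -0.1712  0.2149] F [-0.4  -0.53 -2.38] T [-0.038  0.034 -0.013] psi 173.61 q [-2.000e-04  5.580e-02  9.984e-01  1.000e-04] line dy 0.0
```

move_arm --commands '[[[0,0,-0.03],[0,0,0],-1],[[0,0,0],[0,0,0],-1]]'

```text
clock: 30.05
tcp_pos: [0.5282, -0.1714, 0.214]
orientation: [0.0, 0.056, 0.998, 0.0]
wrist_force: [0.3, -1.2, -2.5]
finger_gap: 0.0293
```

```bash
python3 st.py
```

```text
30.05 [ 0.5282 -0.1714  0.214 ] F [ 0.33 -1.15 -2.47] T [ 0.035 -0.056  0.025] psi 173.6 q [1.000e-04 5.580e-02 9.984e-01 0.000e+00] line dy -0.0001
```

move_arm --commands '[[[0,0,-0.02],[0,0,0],-1],[[0,0,0],[0,0,0],-1]]'

```text
clock: 30.25
tcp_pos: [0.5282, -0.1714, 0.2134]
orientation: [0.0, 0.056, 0.998, -0.0]
wrist_force: [-0.9, 0.8, 0.4]
finger_gap: 0.0292
```

```bash
python3 st.py
```

```text
30.25 [ 0.5282 -0.1714  0.2134] F [-0.91  0.75  0.43] T [0.065 0.036 0.026] psi 173.6 q [ 2.000e-04  5.580e-02  9.984e-01 -0.000e+00] line dy -0.0001
```

move_arm --commands '[[[0,0,-0.015],[0,0,0],-1],[[0,0,0],[0,0,0],-1]]'

```text
clock: 30.45
tcp_pos: [0.5282, -0.1714, 0.2129]
orientation: [0.0, 0.056, 0.998, -0.0]
wrist_force: [-0.8, 0.5, 0.2]
finger_gap: 0.029
```

```bash
python3 st.py
```

```text
30.45 [ 0.5282 -0.1714  0.2129] F [-0.81  0.54  0.23] T [0.101 0.148 0.01 ] psi 173.6 q [ 2.000e-04  5.580e-02  9.984e-01 -1.000e-04] line dy -0.0001
```

move_arm --commands '[[[0.05,-0.006,0.005],[0,0,0],-1],[[0.12,-0.014,0],[0,0,0],-1],[[0.12,-0.014,0],[0,0,0],-1],[[0.06,-0.007,0],[0,0,0],-1]]'

```text
clock: 30.85
tcp_pos: [0.5426, -0.1731, 0.2128]
orientation: [-0.0, 0.056, 0.998, -0.0]
wrist_force: [-3.1, 0.4, 2.1]
finger_gap: 0.0291
```

move_arm --commands '[[[0.03,-0.0035,0],[0,0,0],-1],[[0.03,-0.0035,0],[0,0,0],-1]]'

```text
clock: 31.05
tcp_pos: [0.5446, -0.1733, 0.2128]
orientation: [-0.0, 0.056, 0.998, 0.0]
wrist_force: [-2.4, -0.0, 2.1]
finger_gap: 0.0291
```

```bash
python3 st.py
```

```text
31.05 [ 0.5446 -0.1733  0.2128] F [-2.35 -0.    2.1 ] T [ 0.029  0.64  -0.009] psi 173.6 q [-2.000e-04  5.580e-02  9.984e-01  0.000e+00] line dy -0.0001
```

move_arm --commands '[[[0.02,-0.0025,0.015],[0,0,0],-1],[[0.015,-0.0015,0],[0,0,0],-1]]'

```text
clock: 31.25
tcp_pos: [0.5461, -0.1734, 0.2133]
orientation: [0.0, 0.056, 0.998, 0.0]
wrist_force: [-1.9, 0.2, 0.3]
finger_gap: 0.0292
```

move_arm --commands '[[[0.015,-0.0015,0],[0,0,0],-1],[[0.01,-0.001,0],[0,0,0],-1]]'

```text
clock: 31.45
tcp_pos: [0.547, -0.1735, 0.2133]
orientation: [0.0, 0.056, 0.998, 0.0]
wrist_force: [-1.1, -0.4, -0.8]
finger_gap: 0.0294
```

```bash
python3 st.py
```

```text
31.45 [ 0.547  -0.1735  0.2133] F [-1.07 -0.37 -0.76] T [0.055 0.301 0.04 ] psi 173.6 q [0.000e+00 5.580e-02 9.984e-01 1.000e-04] line dy -0.0
```

move_arm --commands '[[[0.015,-0.0015,0],[0,0,0],-1],[[0.01,-0.001,0],[0,0,0],-1]]'

```text
clock: 31.65
tcp_pos: [0.548, -0.1736, 0.2134]
orientation: [0.0, 0.056, 0.998, 0.0]
wrist_force: [-1.0, 0.1, -0.0]
finger_gap: 0.0295
```

```bash
python3 st.py
```

```text
31.65 [ 0.548  -0.1736  0.2134] F [-1.03  0.12 -0.01] T [ 0.014  0.355 -0.003] psi 173.6 q [0.000e+00 5.580e-02 9.984e-01 1.000e-04] line dy -0.0
```

move_arm --commands '[[[0.015,-0.0015,0],[0,0,0],-1],[[0,0,0],[0,0,0],-1]]'

```text
clock: 31.85
tcp_pos: [0.5483, -0.1736, 0.2133]
orientation: [-0.0, 0.056, 0.998, 0.0]
wrist_force: [-2.1, 0.1, 0.4]
finger_gap: 0.0296
```

```bash
python3 st.py
```

```text
31.85 [ 0.5483 -0.1736  0.2133] F [-2.12  0.12  0.38] T [0.005 0.582 0.01 ] psi 173.6 q [-4.000e-04  5.580e-02  9.984e-01  1.000e-04] line dy -0.0
```

Contact seems to be starting. One more small step.

move_arm --commands '[[[0.015,-0.0015,0],[0,0,0],-1],[[0,0,0],[0,0,0],-1]]'

```text
clock: 32.05
tcp_pos: [0.5483, -0.1736, 0.2132]
orientation: [-0.001, 0.056, 0.998, 0.0]
wrist_force: [-5.1, 0.2, 0.4]
finger_gap: 0.0295
```

move_arm --commands '[[[0.015,-0.0015,0],[0,0,0],-1],[[0,0,0],[0,0,0],-1]]'

```text
clock: 32.25
tcp_pos: [0.5484, -0.1736, 0.2131]
orientation: [-0.001, 0.056, 0.998, 0.0]
wrist_force: [-6.5, 0.8, 1.7]
finger_gap: 0.0291
```

```bash
python3 st.py
```

```text
32.25 [ 0.5484 -0.1736  0.2131] F [-6.46  0.77  1.71] T [0.022 1.365 0.005] psi 173.59 q [-1.500e-03  5.590e-02  9.984e-01  1.000e-04] line dy 0.0
```

Firm contact at 6.5 N. Relax, release, and back straight up.

move_arm --commands '[[[-0.025,0.003,0],[0,0,0],-1],[[-0.005,0,0],[0,0,0],-1],[[0,0,0],[0,0,0],0],[[0,0,0],[0,0,0],1],[[0,0,0],[0,0,0],1]]'

```text
clock: 32.75
tcp_pos: [0.5494, -0.1739, 0.2138]
orientation: [0.001, 0.056, 0.998, -0.0]
wrist_force: [0.4, -0.9, -0.2]
finger_gap: 0.0704
```

move_arm --commands '[[[0,0,0],[0,0,0],1],[[0,0,0.3],[0,0,0],1],[[0,0,0.8],[0,0,0],1],[[0,0,0.9],[0,0,0],1],[[-0.6,0.6,0.5],[0,0,0],1]]'

```text
clock: 33.25
tcp_pos: [0.5272, -0.1519, 0.3163]
orientation: [0.003, 0.057, 0.998, -0.001]
wrist_force: [-0.1, 1.3, -1.0]
finger_gap: 0.0851
```

move_arm --commands '[[[-0.7,0.9,0.2],[0,0,0],1],[[-0.7,0.9,0],[0,0,0],1],[[-0.5,0.9,0],[0,0,0],1],[[0,0.5,0],[0,0,0],1],[[0,0,0],[0,0,0],1]]'

```text
clock: 33.75
tcp_pos: [0.448, -0.0197, 0.3231]
orientation: [0.001, 0.054, 0.999, 0.0]
wrist_force: [0.2, -1.2, -0.8]
finger_gap: 0.0855
```

```bash
python3 st.py; python3 - <<'E'
from h import *
for n in('side','top','wrist'): snap(n,n[0]+'16')
f=load('s16')['frame'];g=load('t16')['frame']
a=cv2.resize(f[120:200,220:310,::-1],None,fx=5,fy=5,interpolation=cv2.INTER_CUBIC)
b=cv2.resize(g[140:240,295:365,::-1],None,fx=4,fy=4,interpolation=cv2.INTER_CUBIC)
cv2.imwrite('pics/p16.png',np.hstack([a,b]))
E
```

```text
33.75 [ 0.448  -0.0197  0.3231] F [ 0.24 -1.16 -0.76] T [-0.084 -0.04  -0.011] psi 173.8 q [1.300e-03 5.410e-02 9.985e-01 1.000e-04] line dy 0.1424
```

View pics/p16.png

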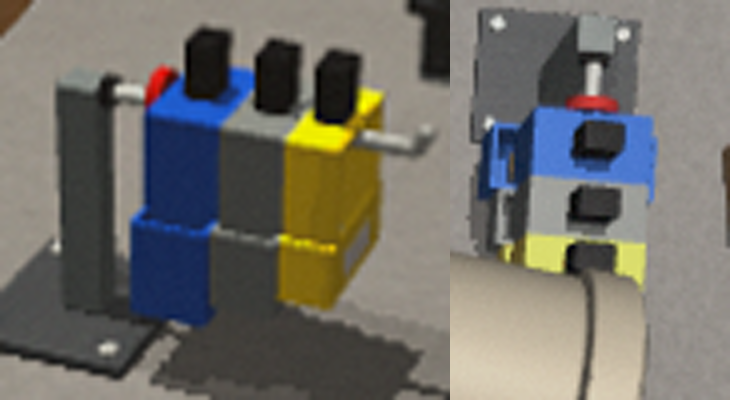

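View pics/t16.png

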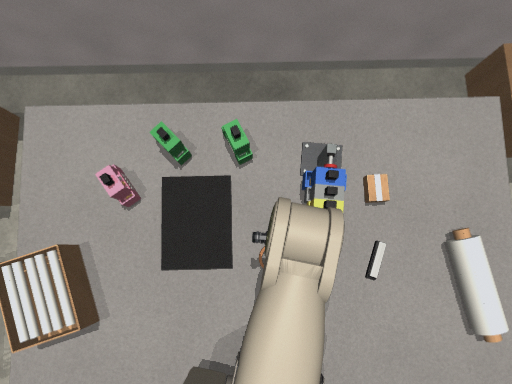

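```bash
python3 - <<'E'
from h import *
for t in('top0','t7','t16'):
    f=load(t)['frame'].astype(int); m=(f[...,0]>120)&(f[...,1]<60)&(f[...,2]<60); m[:,:300]=0;m[:,360:]=0; m[:150]=0;m[200:]=0
    y,x=np.where(m); print(t,len(y),y.min() if len(y) else 0,y.max() if len(y) else 0,x.min() if len(y) else 0,x.max() if len(y) else 0)
    print([(r,int(f[r,328:334,0].mean()-f[r,328:334,1].mean())) for r in range(160,172)])
print(job.hand_in())
E
```

```text
top0 23 164 167 325 336
[(160, 1), (161, 0), (162, 0), (163, 20), (164, 130), (165, 140), (166, 132), (167, 50), (168, 23), (169, 11), (170, 0), (171, 0)]
t7 0 0 0 0 0
[(160, 1), (161, 0), (162, -1), (163, -1), (164, 2), (165, 0), (166, -1), (167, 1), (168, 0), (169, -1), (170, -1), (171, 1)]
t16 23 164 167 325 336
[(160, 1), (161, 0), (162, 0), (163, 19), (164, 130), (165, 141), (166, 132), (167, 37), (168, -31), (169, -41), (170, -9), (171, 1)]
the job is handed in; nothing more can be done
None
```

I hung blue, then grey, then yellow on the bar. Each one was lowered until the bar carried its weight, then slid back by feel until it touched the collar or the caddy behind it. The job was handed in at about 34 s, with the gripper clear.

**Last checks:**
- **Position:** the final side and top views show all three caddies straight and snug against each other and the collar. The seating heights matched the bar lying fully in each strap channel.
- **Collar:** it covers the same pixels in the top view as at the start, so it has not visibly moved.
- **Push forces:** total push while sliding, friction included, peaked at about 12 N for blue, 8 N for grey and 6.5 N for yellow. Blue's peak was firmer than intended, but below the collar's 14 N slip limit.
- **Bystanders:** the carton and stapler are in place in the final top view. The arm hides the tape roll there, so I did not check it at the end, but no move went near it.

**One disagreement:** before I picked grey up, it measured about 4° and 2 mm off my first look. Blue probably brushed it on the way out. I re-measured it and gripped it at the new pose.

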